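# Load the battery charging tray, close it and set the charger

### The job

Lay every battery pack that is on the bench flat in the charging tray, one to a bay, then set the yellow steel hood fully down over the tray. After that swing both red-gripped clamps right down onto the hood, and last of all slide the charger's black slider grip until it stands level with the orange pointer beside its track. Leave the other things on the bench where they are.

Things in the scene. Friction and masses are not known exactly. Their poses are not given: they have to be found in the camera images.
- tray: charging tray, fixed, position and yaw vary: dark steel base plate 310 (its x) x 280 (y) x 10 mm; on it a grey-walled tray, outside 248 x 158 mm, wall 4 mm, wall tops 32 mm above the bench, cork floor at 20 mm. Two ribs at x = +40 and -40 mm (8 mm wide, tops at 30 mm) part it into three bays. Origin at the centre of the base plate's underside, z up
- bay_mid (a point): centre of the floor of the middle bay, at tray x = 0, y = 0, 20 mm above the bench; the other bays are centred at tray x = -80 and +80 mm. Each is about 75 (tray x) x 150 mm (tray y): a pack lies in it with its long side along the tray's y. Its axes are the tray's
- hood: loose yellow steel hood, a box open below: outside 266 (its x) x 176 (y) mm, wall 3 mm, 55 mm high, 0.6 kg. Origin at the centre of its lower rim, z up. Goes over the tray's walls with 6 mm play a side, its x along the tray's x (either way round); seated, its rim rests on the base plate 10 mm above the bench, roof at 65 mm. Starts on the bench, about a quarter turn off
- hood_handle (a point): centre of the hood's handle bar, 90 mm above the hood's rim: bar 110 mm along the hood's x, 14 mm wide, 14 mm thick, on two legs 45 mm either side of centre; 28 mm free below the bar
- pack_blue: blue hard-cased battery pack with a white-edged label, a box 130 (along its x) x 44 (its y) x 34 mm high, 0.32 kg; origin at the centre of its underside, z up. Starts lying flat on the table; absent in some runs
- pack_green: green hard-cased battery pack with a white-edged label, a box 130 (along its x) x 44 (its y) x 34 mm high, 0.32 kg; origin at the centre of its underside, z up. Starts lying flat on the table; absent in some runs
- pack_red: red hard-cased battery pack with a white-edged label, a box 130 (along its x) x 44 (its y) x 34 mm high, 0.32 kg; origin at the centre of its underside, z up. Starts lying flat on the table; absent in some runs
- clampL (a joint): hinge angle (rad) of the clamp on the tray's +y side: 0 = down, arm level, its rubber foot on the seated hood; grows as the arm swings up and out; 1.95 = fully open, leaning outwards. Its axis is level, along the tray's x. Stiff: stays where it is left, about 3 N at the grip moves it. Must be open for the hood to pass
- clampR (a joint): hinge angle (rad) of the clamp on the tray's -y side: 0 = down, arm level, its rubber foot on the seated hood; grows as the arm swings up and out; 1.95 = fully open, leaning outwards. Its axis is level, along the tray's x. Stiff: stays where it is left, about 3 N at the grip moves it. Must be open for the hood to pass
- clampL_grip (a point): centre of the red barrel grip (26 mm diameter, 30 mm long, lying along the tray's x) on the free end of the +y clamp's arm, 80 mm from its hinge; with the clamp down it is 95 mm above the bench at tray x = 0, y = +45 mm, the roof of the hood 30 mm below it
- clampR_grip (a point): the same for the -y clamp; with the clamp down at tray x = 0, y = -45 mm
- clampL_hinge (a point): hinge axis of the +y clamp, between two steel cheeks, at tray x = 0, y = +125 mm, 95 mm above the bench; its axes are the tray's
- clampR_hinge (a point): hinge axis of the -y clamp, at tray x = 0, y = -125 mm, 95 mm above the bench; its axes are the tray's
- charger: grey charger box, fixed to the bench, position and yaw vary: 90 (its x) x 190 (its y) x 40 mm high, origin at the centre of its underside; on top an aluminium slider track along its y, 40 mm wide, 14 mm high, centred at its x = -14 mm, and on the track's +x side an orange pointer
- fader (a joint): position of the black slider grip along the charger's +y (m), 0 to 0.10, the grip's centre being at the charger's y = -0.05 + this; stiff (about 2 N), stays where it is left
- fader_top (a point): centre of the top of the slider grip: an upright block 28 (charger x) x 20 (charger y) x 40 mm high standing on the track, its top 94 mm above the bench
- pointer (a joint): where the orange pointer stands on the same scale as joint fader (m): the grip belongs at this value. Do not move it; it is held fast
- pointer_tip (a point): top of the orange pointer's tip beside the track, 54 mm above the bench; its axes are the charger's
- tape: bystander: yellow tape measure, 62 x 36 x 55 mm
- driver: bystander: screwdriver with red handle, 200 mm
- meter: bystander: orange handheld meter, 150 x 80 x 32 mm
- jar: bystander: jar, 70 mm across, 85 mm high
- glue: bystander: small bottle, 44 mm across, 120 mm high
- carton: bystander: cardboard carton 70 x 120 x 60 mm
Mind the look-alikes: they are no part of the job. Several things have the shape of the pack_green; the one meant has the colours described above.

How it is judged:
On the way, in this order (a step that is already met when the one before it is completed fails the run):
1. every pack lies flat in a bay of the tray (x of pack_blue in the frame of tray between -0.106 and 0.106 m and y of pack_blue in the frame of tray between -0.02 and 0.02 m and z of pack_blue in the frame of tray between 0.014 and 0.026 m and angle between each of pack_blue, pack_green, pack_red's own z axis and vertical below 0.1 rad and x of pack_green in the frame of tray between -0.106 and 0.106 m and y of pack_green in the frame of tray between -0.02 and 0.02 m and z of pack_green in the frame of tray between 0.014 and 0.026 m and x of pack_red in the frame of tray between -0.106 and 0.106 m and y of pack_red in the frame of tray between -0.02 and 0.02 m and z of pack_red in the frame of tray between 0.014 and 0.026 m), for 0.2 s.
2. the hood is fully down over the tray (all of step 1 and z of hood in the frame of tray between 0.006 and 0.0145 m and horizontal distance between hood and tray below 0.014 m and angle between the x axis of hood and the x axis of tray, either way round below 0.12 rad and angle between hood's own z axis and vertical below 0.05 rad), for 0.2 s.
3. both clamps are down on the hood (z of hood in the frame of tray between 0.006 and 0.0145 m and horizontal distance between hood and tray below 0.014 m and angle between the x axis of hood and the x axis of tray, either way round below 0.12 rad and angle between hood's own z axis and vertical below 0.05 rad and value of joint each of clampL, clampR below 0.1 rad), for 0.2 s.
4. the slider grip stands level with the orange pointer (y of fader_top in the frame of pointer_tip between -0.006 and 0.006 m), for 0.2 s.
At the end, for the whole second after the job is handed in: Each present pack lies flat in its own bay; hood level, rim on the base plate (4 mm), within 14 mm and 0.12 rad of the tray; both clamps within 0.1 rad of down; slider grip within 6 mm of the pointer along the track; packs and hood at rest (all of step 1 and all of step 3 and all of step 4 and linear speed of each of pack_blue, pack_green, pack_red, hood below 0.03 m/s); the robot touches nothing.
It fails at once if a bystander was moved more than 40 mm (distance of any of tape, driver, meter, jar, glue, carton from where it was at the start of the episode above 0.04 m).
Of pack_blue, pack_green, pack_red only 2 to 3 are there at a start; the rules pass over those that are not, and their reading is None.
At some moment in a run one of pack_blue, pack_green, pack_red may be knocked a few centimetres aside while the robot is not near it.
Once in a run the grip may slacken for a moment while it holds something.
It also fails if it takes over 210 s, if anything falls off the work surface, if the arm or the gripper's body presses on something with over 40 N, if the wrist force passes 120 N, or if a joint passes its speed limit or range.

### The arm

A 6-joint arm with a two-finger parallel gripper is mounted at the origin on the work surface. World frame = base frame: x ahead of the robot, y to its left, z up, the work surface at z = 0. Lengths are in m, angles in rad, forces in N, time in s.
With the tool pointing down it reaches from about 0.375 to 0.975 m from the base axis. Payload 3.8 kg.
Tool frame: the origin (TCP) lies where the fingers leave the gripper's body, on its centre line; the fingertips stand 73 mm ahead of it and the grasp point (between the pads) lies 54 mm ahead of it (nose_length is the distance from the TCP to the fingertips, in m); z points along the fingers, y is the line along which they close (so a half turn about z gives the same grasp; the last joint's range is limited). The gripper opens to 85 mm and grips with 20 to 120 N. Pads are 22 mm wide; open, the fingers measure 114 mm over their backs; the gripper's body (76 mm by 85 mm) begins 54 mm behind the grasp point. The pads swing forward as they close: fully open they stand 13 mm farther back than shut.
Start: joints at [-1.295, 0.264, 1.604, -0, 1.274, -0.037], TCP at [0.208, -0.642, 0.304] pointing down, gripper open.
Joint ranges: [-2.63, 2.63], [-0.94, 2.18], [0.31, 2.57], [-1.31, 4.45], [0, 2.66], [-2.55, 2.55]. Speed limits (rad/s): [2.57, 2.57, 3.14, 3.14, 3.14, 3.14].

### API

Orientations are given as a rotation vector (axis times angle).
In Python, from workcell import read_state, read_camera, calibration, finish_job, look_for, cut_out, tip_of, nose_length gives the robot as it stands.
- The arm moves only by the tool step_arm, never from a script. Its argument "targets" is a list of rows, each a list of 3 entries, a list of its own where there are three numbers: the turn, a rotation vector about the tool's x, y, z in rad, then the shift along the tool's x, y, z in mm, then the finger opening in mm, from 0 to 85.4. In form: [[[ax, ay, az], [x, y, z], grip], ...]. A call has 1 to 5 rows; each row shifts and turns the commanded pose from where the row before left it, along the tool's axes as they then stand; what a row does not reach is not made up. A row lasts 1/12 s, in which the tool goes at most 41.7 mm and 7.16 degrees, less where a joint would pass 70% of its speed; a pose out of reach is approached as far as the arm can. A call with a gripper value outside its range is refused whole. The fingers move at their own pace and stop on an object; "grip_force" is the grip in N (left out, the last holds). Time passes only in rows, so rows that do not move let the fingers close. It gives the time, the measured TCP pose, the force, the opening and the grip force at its end, in the units of the state.
- read_state(): the state, without advancing time (a new reading comes with each control period).
- read_camera(name): name is "scene" or "top" or "wrist"; returns the picture (400x640x3 uint8, red, green, blue); there is no depth.
- calibration(name): a dict with "camera_matrix" (3x3 intrinsics, pixels), "R" (3x3) and "t" (3): a world point X has camera coordinates R X + t. Camera axes: x right, y down, z forward; pixel columns grow to the right and rows downward; lengths in m; the calibration is good to about 2 mm. A picture is of the moment at which its call begins: read the wrist's pose just before it. calibration takes no time and is no camera call; for the wrist camera it gives the pose at the moment of the call.
- finish_job(): hands the job in; it is judged then, once.
Trained networks look in the newest picture that a camera, given by its name, has taken for a name from the list of things; names that differ only in an ending like _2 or _b are one class to them, and where a whole thing is asked for, a point or a joint stands for the part that bears it (a point fixed in the world has none). Each returns a list of dicts, best first, with "score" (0 to 1); they miss things now and then, are a little off and sometimes report something else, mostly with a low value. They report only what shows in the picture. A call takes as long as a camera call. They do not tell look-alikes from the thing itself.
- look_for(camera, query): "extent" ([left, top, right, bottom] in pixels, round what is visible of it).
- cut_out(camera, query): "region" (400x640 bool, what is visible of it) and "extent" ([left, top, right, bottom] in pixels, round what is visible of it).
- tip_of(camera, query): "at" ([row, column] in pixels: a listed point, or the origin of a listed thing).
The state is a dict: "time": time; "q": joint angles; "joint_vel": joint speeds; "joint_torque": joint torques, N m; "tool_pos": TCP position; "tcp_rot": TCP orientation; "wrist_force": force on the tool from outside, world axes, zero at the start; "torque": the same for the moment, N m; "width": opening from 0.0 (shut) to 1.0 (fully open); "grip_force": force on a finger pad.
Only numpy, scipy, OpenCV 4.12 (cv2) and the standard library are available. Lean on these libraries where they do the work, as an engineer would, in place of code of your own. Each camera call takes 0.05 s, during which the arm holds its last target. There are 200 camera calls.

## Working session

There is one attempt and no reset: what is moved stays moved. The work goes in short steps, Python scripts to look and compute and a tool call to move; the robot and the scene stay as the last step left them, time stands still between calls to the robot, and variables do not carry over. Pictures are saved under pics/ and viewed, at most 14 in all, crops included, and the job is handed in when it is done.

Besides the shell and the picture viewer there is one more tool, called after "Request:" as name([rows], argument=value, ...), one row to a line, values as JSON. step_arm: Moves the arm, as the interface text tells. Its arguments: {"type":"object","properties":{"targets":{"type":"array","items":{"type":"array"}},"grip_force":{"type":"number"}},"required":["targets"]}

```bash
mkdir -p pics; ls; python3 - <<'E'
from workcell import *
import cv2,numpy as np
np.set_printoptions(precision=4,suppress=True)
print(read_state())
for c in("top","scene"):
    im=read_camera(c); cv2.imwrite(f"pics/{c}0.png",im[:,:,::-1]); k=calibration(c); print(c,k)
print(nose_length() if callable(nose_length) else nose_length)
E
```

```text
pics
{'time': 0.0, 'q': array([-1.2949,  0.2648,  1.6054,  0.    ,  1.2737, -0.0369]), 'joint_vel': array([ 0.0002,  0.0007, -0.0003,  0.0003,  0.0027,  0.0003]), 'joint_torque': array([  0.0015, -51.5112, -36.7307,   0.    ,   0.0127,  -0.    ]), 'tool_pos': array([ 0.2075, -0.6417,  0.3025]), 'tcp_rot': array([-3.101 , -0.489 ,  0.0004]), 'wrist_force': array([0.7232, 1.2938, 0.1709]), 'torque': array([ 0.0125,  0.0116, -0.0339]), 'grip_force': 0.0, 'width': 1.0001256510945138}
top {'camera_matrix': array([[491.893 ,   0.    , 311.2658],
       [  0.    , 491.893 , 198.3957],
       [  0.    ,   0.    ,   1.    ]]), 'R': array([[-0.0493, -0.9988, -0.004 ],
       [-0.9762,  0.0491, -0.2113],
       [ 0.2113, -0.0066, -0.9774]]), 't': array([0.0383, 0.561 , 1.3792])}
scene {'camera_matrix': array([[384.4862,   0.    , 319.0027],
       [  0.    , 384.4862, 203.6014],
       [  0.    ,   0.    ,   1.    ]]), 'R': array([[-0.7436,  0.6684, -0.0154],
       [ 0.5398,  0.5867, -0.6037],
       [-0.3945, -0.4572, -0.7971]]), 't': array([ 0.4011, -0.2401,  1.6823])}
0.0726
```

View pics/top0.png

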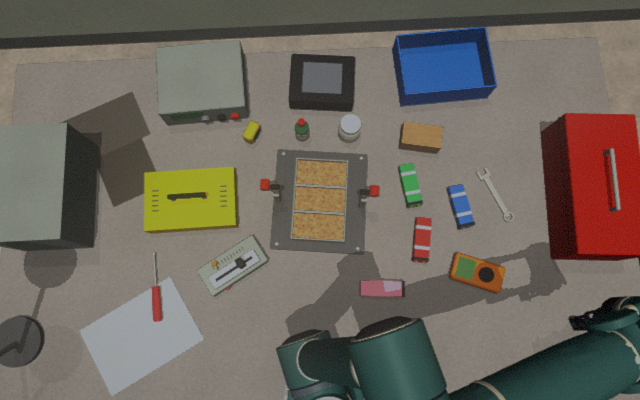

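View pics/scene0.png

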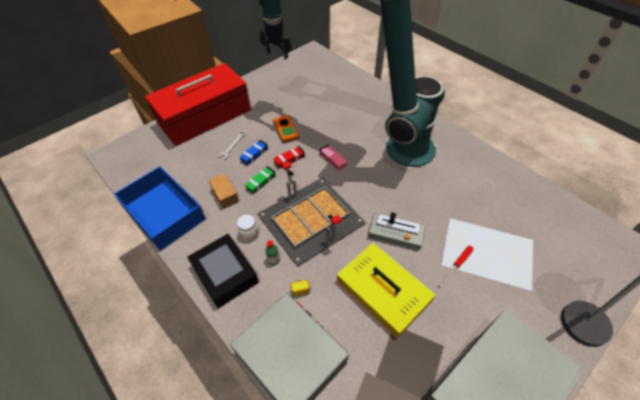

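The top view shows the green pack at (411,185), blue at (460,206) and red at (423,240). The pink look-alike is at (382,289). The tray is at (320,200) with both clamps open, the hood at (190,199) and the charger at (233,265). Next I'll fit the poses.

```bash
cat > h.py <<'E'
from workcell import *
import cv2,numpy as np
from scipy.spatial.transform import Rotation as Ro
from scipy.optimize import minimize
np.set_printoptions(precision=4,suppress=True)
def proj(k,X):
    c=np.asarray(X)@k["R"].T+k["t"]; u=c@k["camera_matrix"].T; return u[:,:2]/u[:,2:]
def back(k,uv,z):
    d=k["R"].T@np.linalg.solve(k["camera_matrix"],[uv[0],uv[1],1.]); o=-k["R"].T@k["t"]
    return o+d*(z-o[2])/d[2]
def box(x,y,yaw,L,W,z0,z1):
    c,s=np.cos(yaw),np.sin(yaw)
    return np.array([[x+c*a*L/2-s*b*W/2,y+s*a*L/2+c*b*W/2,z] for a in(-1,1) for b in(-1,1) for z in(z0,z1)])
def fit(k,mask,L,W,z0,z1):
    "pose of a box from its silhouette"
    m=mask.astype(np.uint8); ys,xs=np.nonzero(m)
    p=back(k,(xs.mean(),ys.mean()),(z0+z1)/2)
    def cost(v):
        h=cv2.convexHull(proj(k,box(v[0],v[1],v[2],L,W,z0,z1)).astype(np.float32))
        r=np.zeros(m.shape,np.uint8); cv2.fillConvexPoly(r,np.round(h*16).astype(np.int32),1,cv2.LINE_8,4)
        return 1-(r&m).sum()/(r|m).sum()
    best=min((minimize(cost,[p[0],p[1],a],method="Nelder-Mead",options=dict(initial_simplex=np.array([[p[0],p[1],a],[p[0]+.01,p[1],a],[p[0],p[1]+.01,a],[p[0],p[1],a+.2]]),xatol=1e-4,fatol=1e-4)) for a in np.arange(0,np.pi,np.pi/8)),key=lambda r:r.fun)
    return best.x,best.fun
def plan(x,y,z,yaw,sym=True):
    "TCP goal (tool down, closing line = world direction yaw): turn first, then shift, from the measured pose"
    s=read_state(); R=Ro.from_rotvec(s["tcp_rot"]).as_matrix()
    opts=[]
    for a in (yaw,yaw+np.pi):
        ty=np.array([np.cos(a),np.sin(a),0]); tz=np.array([0,0,-1.]); G=np.c_[np.cross(ty,tz),ty,tz]
        rv=Ro.from_matrix(R.T@G).as_rotvec(); opts.append((abs(s["q"][5]-0+rv[2]),np.linalg.norm(rv),rv,G))
    o=min(opts,key=lambda t:t[1]) 
    d=o[3].T@(np.array([x,y,z])-s["tool_pos"])*1000
    print("turn",o[2].round(3),"rows %.1f"%(o[1]/.125),"| shift",d.round(1),"rows %.1f"%(np.linalg.norm(d)/41.7),"q6",s["q"][5].round(2),"other turn",max(opts,key=lambda t:t[1])[2].round(2))
E
python3 - <<'E'
from h import *
k=calibration("top"); im=read_camera("top")
for n,d in dict(tray=(.31,.28,0,.01),hood=(.266,.176,0,.055),pack_blue=(.13,.044,0,.034),pack_green=(.13,.044,0,.034),pack_red=(.13,.044,0,.034),charger=(.09,.19,0,.04)).items():
    for r in cut_out("top",n)[:4]:
        reg=r["region"]; 
        if reg.sum()<50: continue
        v,f=fit(k,reg,*d); print(n,round(r["score"],2),np.round(r["extent"]),im[reg].mean(0).round(),v,round(f,3))
for n,z in dict(bay_mid=.02,clampL_hinge=.095,clampR_hinge=.095,hood_handle=.09,fader_top=.094,pointer_tip=.054,clampL_grip=.17,clampR_grip=.17).items():
    for r in tip_of("top",n)[:2]: print(n,round(r["score"],2),r["at"],back(k,r["at"][::-1],z))
E
```

```text
tray 0.63 [264. 147. 381. 254.] [117. 102.  81.] [ 0.5678 -0.0141  3.0375] 0.053
tray 0.63 [141. 170. 237. 236.] [148. 151.  38.] [0.6501 0.3767 0.0146] 0.393
hood 0.89 [143. 165. 238. 238.] [147. 150.  38.] [0.5814 0.3696 1.592 ] 0.02
pack_blue 0.84 [447. 182. 477. 229.] [ 75.  98. 137.] [ 0.5227 -0.4348  0.2076] 0.07
pack_blue 0.24 [261. 151. 381. 255.] [117. 102.  81.] [ 0.5549 -0.0062  1.5111] 0.915
pack_green 0.77 [395. 164. 422. 210.] [ 81. 131.  87.] [ 0.5954 -0.2912  0.1361] 0.058
pack_green 0.58 [362. 278. 406. 297.] [144.  99. 108.] [ 0.2942 -0.1833  1.5175] 0.055
pack_green 0.49 [260. 148. 381. 258.] [117. 102.  81.] [ 0.5671 -0.0042  1.5205] 0.916
pack_red 0.7 [415. 218. 433. 262.] [139.  74.  69.] [ 0.4296 -0.3082 -0.1841] 0.048
pack_red 0.41 [400. 124. 445. 155.] [133. 106.  72.] [ 0.7459 -0.3368  1.165 ] 0.318
charger 0.81 [197. 232. 269. 297.] [131. 133. 125.] [0.382  0.2459 0.5361] 0.059
bay_mid 0.95 [200.4, 317.1] [ 0.5638 -0.0071  0.02  ]
clampL_hinge 0.88 [190.1, 277.3] [0.5838 0.1066 0.095 ]
clampR_hinge 0.65 [197.0, 361.8] [ 0.5515 -0.1336  0.095 ]
clampR_hinge 0.44 [183.5, 264.2] [0.6052 0.1435 0.095 ]
hood_handle 0.77 [196.9, 183.7] [0.5785 0.3758 0.09  ]
fader_top 0.5 [260.3, 238.1] [0.3892 0.2225 0.094 ]
pointer_tip 0.5 [265.2, 214.0] [0.3825 0.2975 0.054 ]
pointer_tip 0.44 [206.1, 456.0] [ 0.5193 -0.4114  0.054 ]
clampL_grip 0.71 [181.9, 263.4] [0.5908 0.1388 0.17  ]
clampL_grip 0.19 [200.0, 190.9] [0.5503 0.3356 0.17  ]
clampR_grip 0.54 [193.2, 183.8] [0.5701 0.3549 0.17  ]
```

```bash
python3 -c "
from h import *
plan(.4296,-.3082,.30,-.184+1.5708)"
```

```text
turn [ 0.    -0.     0.497] rows 4.0 | shift [ 157.  -369.     3.9] rows 9.6 q6 -0.04 other turn [ 0.    0.   -2.64]
```

Request:
step_arm([
  [[0,0,0.124],[0,0,0],85],
  [[0,0,0.124],[0,0,0],85],
  [[0,0,0.124],[0,0,0],85],
  [[0,0,0.125],[0,0,0],85],
], grip_force=60)

```text
time: 1.18
tool_pos: [0.2077, -0.6423, 0.3039]
tcp_rot: [3.127, -0.299, 0.0]
wrist_force: [-0.1, -0.2, -1.0]
width: 0.997
grip_force: 0.0
```

Request:
step_arm([
  [[0,0,0],[15.7,-36.9,0],85],
  [[0,0,0],[15.7,-36.9,0],85],
  [[0,0,0],[15.7,-36.9,0],85],
  [[0,0,0],[15.7,-36.9,0],85],
  [[0,0,0],[15.7,-36.9,0],85],
])

```text
time: 1.6
tool_pos: [0.3192, -0.4738, 0.304]
tcp_rot: [3.128, -0.29, 0.001]
wrist_force: [0.6, -0.6, 0.3]
width: 0.998
grip_force: 0.0
```

Request:
step_arm([
  [[0,0,0],[15.7,-36.9,0],85],
  [[0,0,0],[15.7,-36.9,0],85],
  [[0,0,0],[15.7,-36.9,0],85],
  [[0,0,0],[15.7,-36.9,0],85],
  [[0,0,0],[15.7,-36.9,4],85],
])

```text
time: 2.02
tool_pos: [0.4307, -0.3068, 0.3011]
tcp_rot: [3.127, -0.289, 0.003]
wrist_force: [0.4, -0.5, -0.2]
width: 0.993
grip_force: 0.0
```

```bash
python3 - <<'E'
from h import *
plan(.4296,-.3082,.088,-.184+1.5708)
k=calibration("wrist"); im=read_camera("wrist"); cv2.imwrite("pics/w1.png",im[:,:,::-1])
print(-k["R"].T@k["t"],k["R"])
for r in cut_out("wrist","pack_red")[:2]:
    v,f=fit(k,r["region"],.13,.044,0,.034); print(r["score"],r["extent"],im[r["region"]].mean(0),v,f)
E
```

```text
turn [ 0.001 -0.002 -0.   ] rows 0.0 | shift [ -0.9   1.6 213.1] rows 5.1 q6 1.09 other turn [-0.   -0.    3.14]
[ 0.5046 -0.3198  0.3719] [[-0.1831 -0.9831  0.0012]
 [-0.9402  0.1755  0.292 ]
 [-0.2873  0.0524 -0.9564]]
0.6 [299.1, 101.7, 345.7, 229.5] [164.2815  86.5332  80.5865] [ 0.4325 -0.3076 -0.1662] 0.02369012623205946
```

View pics/w1.png

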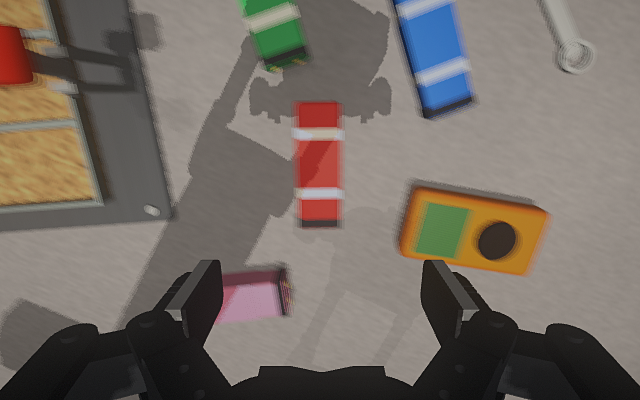

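The wrist view shows the red pack at about (320,165), centred below the gripper. Its fitted pose agrees with the top camera, so I'll descend and grip.

Request:
step_arm([
  [[0,0,0],[0,0,40],85],
  [[0,0,0],[0,0,40],85],
  [[0,0,0],[0,0,40],85],
  [[0,0,0],[0,0,40],85],
  [[0,0,0],[2,0,38],85],
])

```text
time: 2.53
tool_pos: [0.4309, -0.3089, 0.1003]
tcp_rot: [3.128, -0.289, 0.0]
wrist_force: [1.0, -0.2, -0.4]
width: 0.994
grip_force: 0.0
```

Request:
step_arm([
  [[0,0,0],[0,0,15],85],
  [[0,0,0],[0,0,0],30],
  [[0,0,0],[0,0,0],30],
  [[0,0,0],[0,0,0],30],
  [[0,0,0],[0,0,0],30],
])

```text
time: 2.95
tool_pos: [0.4333, -0.31, 0.0897]
tcp_rot: [3.126, -0.289, 0.006]
wrist_force: [0.8, -1.0, -3.8]
width: 0.498
grip_force: 63.4
```

Request:
step_arm([
  [[0,0,0],[0,0,0],30],
  [[0,0,0],[0,0,0],30],
  [[0,0,0],[0,0,0],30],
  [[0,0,0],[0,0,0],30],
])

```text
time: 3.28
tool_pos: [0.4332, -0.31, 0.0894]
tcp_rot: [3.125, -0.289, 0.006]
wrist_force: [-0.7, -1.6, 7.6]
width: 0.499
grip_force: 64.7
```

```bash
python3 -c "
from h import *
print(read_state());
T=np.array([.567,-.013]);y=-.11;plan(*(T-.08*np.array([np.cos(y),np.sin(y)])),.29,y)"
```

```text
{'time': 3.2833, 'q': array([-0.6679,  0.2293,  2.0888, -0.0002,  0.8185,  1.0873]), 'joint_vel': array([-0.0001, -0.0002,  0.0004,  0.0011, -0.0004, -0.0005]), 'joint_torque': array([  0.4224, -37.3384, -25.377 ,   0.0731,  -0.1483,  -0.0404]), 'tool_pos': array([ 0.4332, -0.31  ,  0.0894]), 'tcp_rot': array([ 3.1254, -0.2887,  0.0064]), 'wrist_force': array([-0.6928, -1.5779,  7.5885]), 'torque': array([ 0.0304,  0.0814, -0.0122]), 'grip_force': 64.69725608825684, 'width': 0.49900226375550477}
turn [-0.001 -0.005  1.497] rows 12.0 | shift [-309.9  -20.4 -200.6] rows 8.9 q6 1.09 other turn [ 0.01 -0.   -1.65]
```

```bash
python3 - <<'E'
s=open('h.py').read()
a=s.index("        rv=Ro.from_matrix"); b=s.index("    d=o[3]")
s=s[:a]+'''        rv=Ro.from_matrix(R.T@G).as_rotvec(); opts.append((abs(s["q"][5]+rv[2]+np.arctan2(y,x)-s["q"][0]),np.linalg.norm(rv),rv,G))
    o=min(opts,key=lambda t:t[0]+.2*t[1])
'''+s[b:]
s=s.replace('"other turn",max(opts,key=lambda t:t[1])[2].round(2)','"->",round(o[0],2)')
open('h.py','w').write(s)
E
```

Request:
step_arm([
  [[0,0,0],[0,0,-40],30],
  [[0,0,-0.118],[0,0,-40],30],
  [[0,0,-0.118],[0,0,-40],30],
  [[0,0,-0.118],[0,0,-40],30],
  [[0,0,-0.118],[0,0,-40],30],
])

```text
time: 3.7
tool_pos: [0.4308, -0.308, 0.2886]
tcp_rot: [-3.107, -0.46, 0.001]
wrist_force: [1.4, -0.9, -2.2]
width: 0.497
grip_force: 63.5
```

Request:
step_arm([
  [[0,0,-0.118],[0,0,0],30],
  [[0,0,-0.118],[0,0,0],30],
  [[0,0,-0.118],[0,0,0],30],
  [[0,0,-0.118],[0,0,0],30],
  [[0,0,-0.118],[0,0,0],30],
])

```text
time: 4.12
tool_pos: [0.4311, -0.3082, 0.2868]
tcp_rot: [-2.84, -1.343, 0.0]
wrist_force: [0.6, -0.7, -4.0]
width: 0.494
grip_force: 63.4
```

Request:
step_arm([
  [[0,0,-0.118],[0,0,0],30],
  [[0,0,-0.118],[0,0,0],30],
  [[0,0,-0.118],[0,0,0],30],
  [[0,0,-0.118],[0,0,0],30],
  [[0,0,-0.118],[0,0,0],30],
])

```text
time: 4.53
tool_pos: [0.4311, -0.3082, 0.2866]
tcp_rot: [-2.326, -2.111, 0.0]
wrist_force: [-0.7, -0.1, -2.9]
width: 0.495
grip_force: 63.4
```

Request:
step_arm([
  [[0,0,0],[38,2,0],30],
  [[0,0,0],[38,2,0],30],
  [[0,0,0],[38,2,0],30],
  [[0,0,0],[38,2,0],30],
])

```text
time: 4.87
tool_pos: [0.4545, -0.1568, 0.2866]
tcp_rot: [-2.334, -2.102, 0.0]
wrist_force: [1.0, -0.7, -3.5]
width: 0.501
grip_force: 63.5
```

```bash
python3 - <<'E'
from h import *
T=np.array([.567,-.013]);y=-.11;plan(*(T-.08*np.array([np.cos(y),np.sin(y)])),.29,y)
k=calibration("wrist"); im=read_camera("wrist"); cv2.imwrite("pics/w2.png",im[:,:,::-1])
for n in ("tray","pack_red"):
  for r in cut_out("wrist",n)[:2]: print(n,r["score"],r["extent"])
for n,z in dict(bay_mid=.02,clampL_hinge=.095,clampR_hinge=.095).items():
    for r in tip_of("wrist",n)[:2]: print(n,round(r["score"],2),r["at"],back(k,r["at"][::-1],z))
E
```

```text
turn [-0.    -0.     0.006] rows 0.0 | shift [155.3  16.1  -3.4] rows 3.7 q6 -0.28 -> 0.1
tray 0.57 [256.7, 0.0, 604.9, 240.6]
pack_red 0.86 [261.7, 117.3, 380.6, 374.2]
bay_mid 0.21 [220.1, 491.8] [ 0.6269 -0.2258  0.02  ]
clampR_hinge 0.62 [156.4, 447.3] [ 0.5541 -0.1373  0.095 ]
```

View pics/w2.png

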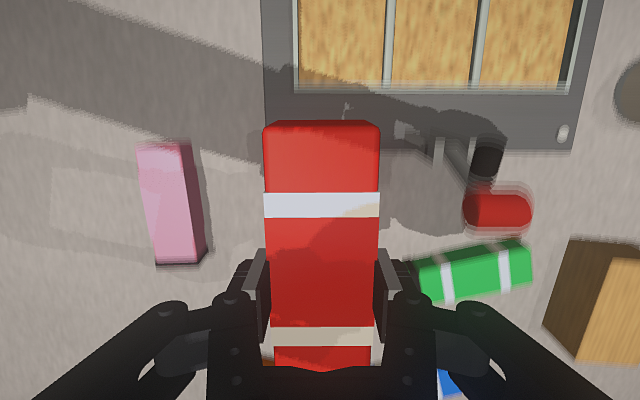

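The red pack is held squarely. The tray's -y base-plate edge shows from about (263,150) to (572,152), and I'll use it to refine the tray pose.

```bash
python3 - <<'E'
from h import *
k=calibration("wrist")
a=back(k,(264,150.5),.01);b=back(k,(572,152),.01); print(a,b,np.linalg.norm(a-b))
u=(b-a)[:2]/np.linalg.norm(b-a); yw=np.arctan2(u[1],u[0]); c=(a+b)[:2]/2+.14*np.array([-u[1],u[0]]); print("tray",c,yw)
plan(*(c-.08*u),.29,yw)
E
```

```text
[ 0.3992 -0.1323  0.01  ] [ 0.7105 -0.1659  0.01  ] 0.3131178774416952
tray [ 0.5699 -0.0099] -0.10756680556215685
turn [-0.     0.001  0.005] rows 0.0 | shift [160.2  18.3  -3.1] rows 3.9 q6 -0.28 -> 0.11
```

Request:
step_arm([
  [[0,0,0.005],[39,4,0],30],
  [[0,0,0],[40,4,0],30],
  [[0,0,0],[40,5,0],30],
  [[0,0,0],[40,5,0],30],
  [[0,0,0],[0,0,0],30],
])

```text
time: 5.58
tool_pos: [0.4913, 0.0024, 0.2871]
tcp_rot: [-2.334, -2.1, -0.006]
wrist_force: [0.7, 0.4, -2.9]
width: 0.492
grip_force: 68.0
```

Request:
step_arm([
  [[0,0,0],[0,0,40],30],
  [[0,0,0],[0,0,40],30],
  [[0,0,0],[0,0,40],30],
  [[0,0,0],[0,0,35],30],
  [[0,0,0],[0,0,0],30],
])

```text
time: 6.0
tool_pos: [0.4841, -0.0032, 0.1243]
tcp_rot: [-2.332, -2.089, 0.017]
wrist_force: [-1.8, 0.6, -3.9]
width: 0.497
grip_force: 67.8
```

Request:
step_arm([
  [[0,0,0],[0,0,10],30],
  [[0,0,0],[0,0,11],30],
  [[0,0,0],[0,0,0],30],
  [[0,0,0],[0,0,0],30],
])

```text
time: 6.33
tool_pos: [0.4912, -0.0025, 0.1121]
tcp_rot: [2.338, 2.097, 0.002]
wrist_force: [-0.0, -0.1, -3.5]
width: 0.498
grip_force: 67.8
```

```bash
python3 - <<'E'
from h import *
c=np.array([.569,-.011]);yw=-.108;u=np.array([np.cos(yw),np.sin(yw)])
s=read_state();print(s["wrist_force"],s["tool_pos"],s["width"])
plan(*(c-.08*u),.1094,yw)
E
```

```text
[-0.0238 -0.1283 -3.5201] [ 0.4912 -0.0025  0.1121] 0.49754221514299946
turn [ 0.002 -0.    -0.001] rows 0.0 | shift [-0.1 -1.7  2.7] rows 0.1 q6 0.05 -> 0.1
```

Request:
step_arm([
  [[0,0,0],[0,-1.5,2.5],30],
  [[0,0,0],[0,0,0],30],
  [[0,0,0],[0,0,0],62],
  [[0,0,0],[0,0,0],62],
  [[0,0,0],[0,0,0],62],
])

```text
time: 6.75
tool_pos: [0.4894, -0.0019, 0.1094]
tcp_rot: [2.337, 2.098, 0.002]
wrist_force: [-0.5, -0.0, -0.4]
width: 0.724
grip_force: 0.0
```

Request:
step_arm([
  [[0,0,0],[0,0,-30],62],
  [[0,0,0],[0,0,-40],62],
  [[0,0,0],[0,0,-40],85],
  [[0,0,0],[0,0,-40],85],
  [[0,0,0],[0,0,-30],85],
])

```text
time: 7.17
tool_pos: [0.4895, -0.0019, 0.2928]
tcp_rot: [2.335, 2.096, 0.005]
wrist_force: [0.9, 0.8, 0.6]
width: 0.999
grip_force: 0.0
```

```bash
cat > chk.py <<'E'
from h import *
import sys
def top():
    k=calibration("top"); im=read_camera("top"); out={}
    for n in sys.argv[1:]:
        for r in cut_out("top",n)[:3]:
            reg=r["region"]
            if 150<reg.sum()<2500:
                v,f=fit(k,reg,.13,.044,0,.034)
                if f<.25: print(n,round(r["score"],2),im[reg].mean(0).round(),v,round(f,2)); out.setdefault(n,v)
    return out
o=top()
v=o[sys.argv[1]]; plan(v[0],v[1],.29,v[2]+np.pi/2); print(read_state()["tool_pos"])
E
python3 chk.py pack_green pack_blue pack_red
```

```text
pack_green 0.96 [ 82. 132.  88.] [ 0.5961 -0.2899  0.1181] 0.08
pack_blue 0.89 [ 74. 100. 140.] [ 0.5228 -0.4344  3.3077] 0.15
turn [ 0.003 -0.003  1.345] rows 10.8 | shift [ 72.2 298.6   0.1] rows 7.4 q6 0.05 -> 1.0
[ 0.4893 -0.0019  0.2901]
```

Request:
step_arm([
  [[0,0,0.122],[0,0,0],85],
  [[0,0,0.122],[0,0,0],85],
  [[0,0,0.122],[0,0,0],85],
  [[0,0,0.122],[0,0,0],85],
  [[0,0,0.122],[0,0,0],85],
])

```text
time: 7.78
tool_pos: [0.4872, -0.0018, 0.2858]
tcp_rot: [-2.862, -1.29, 0.006]
wrist_force: [0.8, 0.6, -0.1]
width: 0.996
grip_force: 0.0
```

Request:
step_arm([
  [[0,0,0.122],[0,0,0],85],
  [[0,0,0.122],[0,0,0],85],
  [[0,0,0.122],[0,0,0],85],
  [[0,0,0.122],[0,0,0],85],
  [[0,0,0.122],[0,0,0],85],
])

```text
time: 8.2
tool_pos: [0.4872, -0.0018, 0.2857]
tcp_rot: [-3.119, -0.371, 0.007]
wrist_force: [0.5, -0.1, 0.8]
width: 0.996
grip_force: 0.0
```

Request:
step_arm([
  [[0,0,0.122],[0,0,0],85],
  [[0,0,0],[9,37.3,0],85],
  [[0,0,0],[9,37.3,0],85],
  [[0,0,0],[9,37.3,0],85],
  [[0,0,0],[9,37.3,0],85],
])

```text
time: 8.62
tool_pos: [0.5415, -0.1466, 0.2858]
tcp_rot: [-3.134, -0.191, 0.006]
wrist_force: [1.6, 0.8, 0.6]
width: 0.994
grip_force: 0.0
```

Request:
step_arm([
  [[0,0,0],[9,37.3,0],85],
  [[0,0,0],[9,37.3,0],85],
  [[0,0,0],[9,37.3,0],85],
  [[0,0,0],[9,37.3,0],85],
  [[0,0,0],[0,0,0],85],
])

```text
time: 9.03
tool_pos: [0.5964, -0.2952, 0.2847]
tcp_rot: [3.135, 0.183, -0.004]
wrist_force: [0.5, 0.9, 0.4]
width: 0.996
grip_force: 0.0
```

```bash
cat > wr.py <<'E'
from h import *
import sys
k=calibration("wrist"); im=read_camera("wrist"); n=sys.argv[1]
for r in cut_out("wrist",n)[:2]:
    v,f=fit(k,r["region"],.13,.044,0,.034); print(r["score"],im[r["region"]].mean(0),v,f)
    if f<.2: plan(v[0],v[1],.0885,v[2]+np.pi/2)
E
python3 wr.py pack_green
```

```text
0.88 [ 85.7727 146.9694  96.0997] [ 0.6005 -0.2887  0.1265] 0.028121137206427727
turn [-0.003  0.004 -0.008] rows 0.1 | shift [  5.7  -0.9 196.4] rows 4.7 q6 0.96 -> 1.0
0.74 [87.9653 52.6238 58.7376] [ 0.2503 -0.2109 -0.1626] 0.7950310559006211
```

Request:
step_arm([
  [[0,0,-0.008],[4.5,-1,35],85],
  [[0,0,0],[0,0,40],85],
  [[0,0,0],[0,0,40],85],
  [[0,0,0],[0,0,40],85],
  [[0,0,0],[0,0,26],85],
])

```text
time: 9.55
tool_pos: [0.5969, -0.2844, 0.1018]
tcp_rot: [-3.13, -0.204, 0.011]
wrist_force: [-0.7, 1.1, -0.7]
width: 0.995
grip_force: 0.0
```

Request:
step_arm([
  [[0,0,0],[0,0,15],85],
  [[0,0,0],[0,0,0],85],
  [[0,0,0],[0,0,0],30],
  [[0,0,0],[0,0,0],30],
  [[0,0,0],[0,0,0],30],
])

```text
time: 9.97
tool_pos: [0.6022, -0.2886, 0.0955]
tcp_rot: [3.132, 0.202, 0.007]
wrist_force: [1.2, -0.5, -0.4]
width: 0.6
grip_force: 0.0
```

Request:
step_arm([
  [[0,0,0],[0,0,0],30],
  [[0,0,0],[0,0,0],30],
  [[0,0,0],[0,0,0],30],
  [[0,0,0],[0,0,0],30],
])

```text
time: 10.3
tool_pos: [0.6023, -0.2888, 0.0959]
tcp_rot: [3.133, 0.202, 0.008]
wrist_force: [-0.5, 0.9, 6.7]
width: 0.494
grip_force: 63.2
```

```bash
python3 - <<'E'
from h import *
c=np.array([.569,-.011]);yw=-.108;u=np.array([np.cos(yw),np.sin(yw)])
s=read_state();print(s["wrist_force"],s["tool_pos"],s["width"])
plan(*c,.295,yw)
E
```

```text
[-0.4796  0.8737  6.7328] [ 0.6023 -0.2888  0.0959] 0.49392765363663366
turn [ 0.006 -0.002 -1.334] rows 10.7 | shift [ 272.6  -63.1 -199.1] rows 8.2 q6 0.96 -> 0.09
```

Request:
step_arm([
  [[0,0,0],[0,0,-40],30],
  [[0,0,-0.121],[0,0,-40],30],
  [[0,0,-0.121],[0,0,-40],30],
  [[0,0,-0.121],[0,0,-40],30],
  [[0,0,-0.121],[0,0,-39],30],
])

```text
time: 10.72
tool_pos: [0.5998, -0.2878, 0.2938]
tcp_rot: [2.992, 0.956, 0.001]
wrist_force: [1.3, -0.4, -2.2]
width: 0.491
grip_force: 63.0
```

Request:
step_arm([
  [[0,0,-0.121],[0,0,0],30],
  [[0,0,-0.121],[0,0,0],30],
  [[0,0,-0.121],[0,0,0],30],
  [[0,0,-0.121],[0,0,0],30],
  [[0,0,-0.121],[0,0,0],30],
])

```text
time: 11.13
tool_pos: [0.5999, -0.2878, 0.2918]
tcp_rot: [2.572, 1.804, 0.0]
wrist_force: [-0.1, -1.1, -2.8]
width: 0.495
grip_force: 63.0
```

Request:
step_arm([
  [[0,0,-0.121],[0,0,0],30],
  [[0,0,-0.121],[0,0,0],30],
  [[0,0,0],[0,0,0],30],
])

```text
time: 11.38
tool_pos: [0.6, -0.2879, 0.2916]
tcp_rot: [-2.338, -2.098, 0.0]
wrist_force: [-0.6, -0.1, -3.2]
width: 0.498
grip_force: 63.0
```

```bash
python3 - <<'E'
from h import *
c=np.array([.569,-.011]);yw=-.108
print(read_state()["width"],read_state()["tool_pos"]); plan(*c,.295,yw)
E
```

```text
0.4980194794263908 [ 0.6    -0.2879  0.2916]
turn [-0. -0. -0.] rows 0.0 | shift [271.9 -60.6  -3.4] rows 6.7 q6 -0.38 -> 0.09
```

Request:
step_arm([
  [[0,0,0],[30,-7,-10],30],
  [[0,0,0],[40,-9,0],30],
  [[0,0,0],[40,-9,0],30],
  [[0,0,0],[40,-9,0],30],
  [[0,0,0],[40,-9,0],30],
])

```text
time: 11.8
tool_pos: [0.5779, -0.0929, 0.3017]
tcp_rot: [2.346, 2.089, 0.001]
wrist_force: [0.5, 0.1, -3.7]
width: 0.497
grip_force: 63.0
```

Request:
step_arm([
  [[0,0,0],[40,-9,0],30],
  [[0,0,0],[42,-9,0],30],
  [[0,0,0],[0,0,0],30],
  [[0,0,0],[0,0,0],30],
])

```text
time: 12.13
tool_pos: [0.5695, -0.0098, 0.3018]
tcp_rot: [2.34, 2.096, 0.001]
wrist_force: [0.7, -0.1, -3.6]
width: 0.491
grip_force: 63.0
```

```bash
python3 - <<'E'
from h import *
c=np.array([.569,-.011]);yw=-.108
print(read_state()["width"],read_state()["tool_pos"]); plan(*c,.116,yw)
E
```

```text
0.4908805323593813 [ 0.5695 -0.0098  0.3018]
turn [ 0.001  0.    -0.002] rows 0.0 | shift [ -1.2  -0.3 185.8] rows 4.5 q6 0.05 -> 0.09
```

Request:
step_arm([
  [[0,0,0],[-1,0,40],30],
  [[0,0,0],[0,0,40],30],
  [[0,0,0],[0,0,40],30],
  [[0,0,0],[0,0,40],30],
  [[0,0,0],[0,0,10],30],
])

```text
time: 12.55
tool_pos: [0.565, -0.0143, 0.1246]
tcp_rot: [-2.339, -2.085, 0.014]
wrist_force: [-2.4, 0.4, -4.3]
width: 0.491
grip_force: 62.9
```

Request:
step_arm([
  [[0,0,0],[0,0,10],30],
  [[0,0,0],[0,0,0],30],
  [[0,0,0],[0,0,0],30],
])

```text
time: 12.8
tool_pos: [0.5714, -0.0138, 0.1232]
tcp_rot: [2.341, 2.092, 0.003]
wrist_force: [0.7, -0.4, -2.5]
width: 0.495
grip_force: 63.0
```

```bash
python3 - <<'E'
from h import *
c=np.array([.569,-.011]);yw=-.108
print(read_state()["wrist_force"],read_state()["tool_pos"]); plan(*c,.116,yw)
E
```

```text
[ 0.7175 -0.4327 -2.5295] [ 0.5714 -0.0138  0.1232]
turn [ 0.003  0.    -0.004] rows 0.0 | shift [ 2.5 -2.7  7.2] rows 0.2 q6 0.04 -> 0.09
```

Request:
step_arm([
  [[0,0,0],[2,-2.5,4],30],
  [[0,0,0],[0,0,3],30],
  [[0,0,0],[0,0,0],30],
  [[0,0,0],[0,0,0],62],
  [[0,0,0],[0,0,0],62],
])

```text
time: 13.22
tool_pos: [0.5685, -0.0108, 0.1157]
tcp_rot: [2.34, 2.094, 0.003]
wrist_force: [0.1, -0.3, 0.7]
width: 0.725
grip_force: 0.0
```

Request:
step_arm([
  [[0,0,0],[0,0,0],62],
  [[0,0,0],[0,0,-30],62],
  [[0,0,0],[0,0,-40],85],
  [[0,0,0],[0,0,-40],85],
  [[0,0,0],[0,0,-40],85],
])

```text
time: 13.63
tool_pos: [0.5672, -0.0108, 0.2661]
tcp_rot: [-2.341, -2.095, 0.0]
wrist_force: [0.5, -0.0, -0.2]
width: 0.997
grip_force: 0.0
```

Request:
step_arm([
  [[0,0,0],[0,0,-40],85],
  [[0,0,0],[0,0,0],85],
])

```text
time: 13.8
tool_pos: [0.572, -0.0111, 0.3156]
tcp_rot: [2.332, 2.087, 0.019]
wrist_force: [1.8, -0.7, 1.6]
width: 0.996
grip_force: 0.0
```

```bash
python3 chk.py pack_blue pack_green pack_red
```

```text
pack_blue 0.6 [ 79. 101. 139.] [ 0.5258 -0.435   0.1513] 0.03
turn [-0.001  0.001  1.308] rows 10.5 | shift [-104.8  413.2   13.7] rows 10.2 q6 0.05 -> 0.73
[ 0.567  -0.0108  0.3037]
```

Request:
step_arm([
  [[0,0,0.119],[0,0,0],85],
  [[0,0,0.119],[0,0,0],85],
  [[0,0,0.119],[0,0,0],85],
  [[0,0,0.119],[0,0,0],85],
  [[0,0,0.119],[0,0,0],85],
])

```text
time: 14.42
tool_pos: [0.5663, -0.0108, 0.3013]
tcp_rot: [-2.854, -1.307, 0.007]
wrist_force: [0.2, -0.2, -0.5]
width: 0.992
grip_force: 0.0
```

Request:
step_arm([
  [[0,0,0.119],[0,0,0],85],
  [[0,0,0.119],[0,0,0],85],
  [[0,0,0.119],[0,0,0],85],
  [[0,0,0.119],[0,0,0],85],
  [[0,0,0.119],[0,0,0],85],
])

```text
time: 14.83
tool_pos: [0.5663, -0.0108, 0.3013]
tcp_rot: [-3.113, -0.413, 0.008]
wrist_force: [0.1, -0.6, 0.4]
width: 0.99
grip_force: 0.0
```

Request:
step_arm([
  [[0,0,0.119],[0,0,0],85],
  [[0,0,0],[-9.5,37.5,0],85],
  [[0,0,0],[-9.5,37.5,0],85],
  [[0,0,0],[-9.5,37.5,0],85],
  [[0,0,0],[-9.5,37.5,0],85],
])

```text
time: 15.25
tool_pos: [0.5511, -0.1656, 0.3015]
tcp_rot: [-3.131, -0.238, 0.007]
wrist_force: [1.0, -0.4, -0.6]
width: 0.994
grip_force: 0.0
```

Request:
step_arm([
  [[0,0,0],[-9.5,37.5,0],85],
  [[0,0,0],[-9.5,37.5,0],85],
  [[0,0,0],[-9.5,37.5,0],85],
  [[0,0,0],[-9.5,37.5,0],85],
  [[0,0,0],[-9.5,37.5,0],85],
])

```text
time: 15.67
tool_pos: [0.5322, -0.3585, 0.3012]
tcp_rot: [-3.129, -0.236, 0.006]
wrist_force: [0.6, -0.2, -0.3]
width: 0.998
grip_force: 0.0
```

Request:
step_arm([
  [[0,0,0],[-9.5,37.5,0],85],
  [[0,0,0],[-9.5,37.5,10],85],
  [[0,0,0],[0,0,0],85],
  [[0,0,0],[0,0,0],85],
])

```text
time: 16.0
tool_pos: [0.5243, -0.4354, 0.2898]
tcp_rot: [-3.128, -0.231, 0.008]
wrist_force: [-0.3, -0.3, -0.1]
width: 0.996
grip_force: 0.0
```

```bash
python3 wr.py pack_blue; python3 -c "
from h import *
print(read_state()['tool_pos'])"
```

```text
0.78 [ 78.1179 111.1398 156.0967] [ 0.5263 -0.4334  0.1679] 0.02913411458333337
turn [-0.004  0.002 -0.017] rows 0.1 | shift [  0.7   0.2 203.4] rows 4.9 q6 0.69 -> 0.71
[ 0.5255 -0.4334  0.2919]
```

Request:
step_arm([
  [[0,0,-0.017],[0,0,40],85],
  [[0,0,0],[0,0,40],85],
  [[0,0,0],[0,0,40],85],
  [[0,0,0],[0,0,40],85],
  [[0,0,0],[0,0,25],85],
])

```text
time: 16.52
tool_pos: [0.5248, -0.4304, 0.1047]
tcp_rot: [-3.125, -0.266, 0.006]
wrist_force: [-0.9, 0.3, -0.5]
width: 0.994
grip_force: 0.0
```

Request:
step_arm([
  [[0,0,0],[0,0,19],85],
  [[0,0,0],[0,0,0],85],
  [[0,0,0],[0,0,0],30],
  [[0,0,0],[0,0,0],30],
  [[0,0,0],[0,0,0],30],
])

```text
time: 16.93
tool_pos: [0.5279, -0.4349, 0.0932]
tcp_rot: [3.127, 0.264, 0.005]
wrist_force: [0.5, 0.1, 0.9]
width: 0.596
grip_force: 0.0
```

Request:
step_arm([
  [[0,0,0],[0,0,0],30],
  [[0,0,0],[0,0,0],30],
  [[0,0,0],[0,0,0],30],
  [[0,0,0],[0,0,0],30],
])

```text
time: 17.27
tool_pos: [0.5279, -0.4354, 0.0937]
tcp_rot: [3.127, 0.263, 0.006]
wrist_force: [0.6, 2.1, 7.6]
width: 0.494
grip_force: 64.4
```

```bash
python3 - <<'E'
from h import *
c=np.array([.569,-.011]);yw=-.108;u=np.array([np.cos(yw),np.sin(yw)])
s=read_state();print(s["wrist_force"],s["tool_pos"],s["width"])
plan(*(c+.08*u),.30,yw)
E
```

```text
[0.5622 2.0582 7.6421] [ 0.5279 -0.4354  0.0937] 0.49369918547495595
turn [ 0.005 -0.001 -1.295] rows 10.4 | shift [ 426.4   75.1 -206.3] rows 11.5 q6 0.68 -> 0.08
```

Request:
step_arm([
  [[0,0,0],[0,0,-41],30],
  [[0,0,-0.118],[0,0,-41],30],
  [[0,0,-0.118],[0,0,-41],30],
  [[0,0,-0.118],[0,0,-41],30],
  [[0,0,-0.118],[0,0,-41],30],
])

```text
time: 17.68
tool_pos: [0.5256, -0.434, 0.2973]
tcp_rot: [-2.979, -0.996, 0.0]
wrist_force: [0.1, -0.2, -3.0]
width: 0.49
grip_force: 63.3
```

Request:
step_arm([
  [[0,0,-0.118],[0,0,0],30],
  [[0,0,-0.118],[0,0,0],30],
  [[0,0,-0.118],[0,0,0],30],
  [[0,0,-0.118],[0,0,0],30],
  [[0,0,-0.118],[0,0,0],30],
])

```text
time: 18.1
tool_pos: [0.5257, -0.4341, 0.2954]
tcp_rot: [-2.561, -1.819, 0.0]
wrist_force: [0.9, -0.2, -3.4]
width: 0.491
grip_force: 63.3
```

Request:
step_arm([
  [[0,0,-0.118],[0,0,0],30],
  [[0,0,-0.118],[0,0,0],30],
  [[0,0,0],[38.5,6.8,0],30],
  [[0,0,0],[38.5,6.8,0],30],
  [[0,0,0],[38.5,6.8,0],30],
])

```text
time: 18.52
tool_pos: [0.5581, -0.321, 0.2951]
tcp_rot: [-2.337, -2.099, 0.0]
wrist_force: [0.8, -0.7, -2.7]
width: 0.496
grip_force: 63.3
```

Request:
step_arm([
  [[0,0,0],[38.5,6.8,0],30],
  [[0,0,0],[38.5,6.8,0],30],
  [[0,0,0],[38.5,6.8,0],30],
  [[0,0,0],[38.5,6.8,0],30],
  [[0,0,0],[0,0,0],30],
])

```text
time: 18.93
tool_pos: [0.6029, -0.1645, 0.2954]
tcp_rot: [-2.328, -2.106, -0.006]
wrist_force: [-0.3, -0.5, -3.5]
width: 0.491
grip_force: 63.3
```

```bash
python3 - <<'E'
from h import *
c=np.array([.569,-.011]);yw=-.108;u=np.array([np.cos(yw),np.sin(yw)])
s=read_state();print(s["wrist_force"],s["tool_pos"],s["width"])
plan(*(c+.08*u),.30,yw)
E
```

```text
[-0.3213 -0.5288 -3.5301] [ 0.6029 -0.1645  0.2954] 0.49124300999036413
turn [ 0.    -0.005  0.008] rows 0.1 | shift [149.   29.8  -4.6] rows 3.6 q6 -0.21 -> 0.08
```

Request:
step_arm([
  [[0,0,0.005],[37,7.5,0],30],
  [[0,0,0],[37,7.5,0],30],
  [[0,0,0],[37,7.5,0],30],
  [[0,0,0],[37,7,0],30],
  [[0,0,0],[0,0,0],30],
])

```text
time: 19.35
tool_pos: [0.6483, -0.0211, 0.2955]
tcp_rot: [-2.334, -2.1, -0.006]
wrist_force: [-0.0, 0.2, -3.3]
width: 0.498
grip_force: 63.3
```

Request:
step_arm([
  [[0,0,0],[0,0,40],30],
  [[0,0,0],[0,0,40],30],
  [[0,0,0],[0,0,40],30],
  [[0,0,0],[0,0,40],30],
  [[0,0,0],[0,0,10],30],
])

```text
time: 19.77
tool_pos: [0.6417, -0.0274, 0.1176]
tcp_rot: [-2.333, -2.09, 0.014]
wrist_force: [-2.9, 0.1, -5.2]
width: 0.498
grip_force: 63.2
```

Request:
step_arm([
  [[0,0,0],[0,0,0],30],
  [[0,0,0],[0,0,0],30],
  [[0,0,0],[0,0,0],30],
])

```text
time: 20.02
tool_pos: [0.6496, -0.0278, 0.1288]
tcp_rot: [2.337, 2.093, 0.006]
wrist_force: [-0.2, -0.5, -2.8]
width: 0.49
grip_force: 63.2
```

```bash
python3 - <<'E'
from h import *
c=np.array([.569,-.011]);yw=-.108;u=np.array([np.cos(yw),np.sin(yw)])
s=read_state();print(s["wrist_force"],s["tool_pos"],s["width"])
plan(*(c+.08*u),.1137,yw)
E
```

```text
[-0.2382 -0.5007 -2.8117] [ 0.6496 -0.0278  0.1288] 0.48959197839349344
turn [ 0.006 -0.    -0.002] rows 0.0 | shift [ 8.1 -1.9 15.1] rows 0.4 q6 0.03 -> 0.08
```

Request:
step_arm([
  [[0.005,0,0],[8,-2,5],30],
  [[0,0,0],[0,0,5],30],
  [[0,0,0],[0,0,4],30],
  [[0,0,0],[0,0,0],30],
  [[0,0,0],[0,0,0],30],
])

```text
time: 20.43
tool_pos: [0.6473, -0.0188, 0.1138]
tcp_rot: [-2.338, -2.095, 0.001]
wrist_force: [-2.5, 1.4, 5.0]
width: 0.495
grip_force: 64.3
```

Request:
step_arm([
  [[0,0,0],[0,0,0],62],
  [[0,0,0],[0,0,0],62],
  [[0,0,0],[0,0,0],62],
  [[0,0,0],[0,0,-30],62],
  [[0,0,0],[0,0,-40],85],
])

```text
time: 20.85
tool_pos: [0.6428, -0.0191, 0.1767]
tcp_rot: [-2.332, -2.088, 0.017]
wrist_force: [0.4, 0.2, 0.2]
width: 0.847
grip_force: 0.0
```

Request:
step_arm([
  [[0,0,0],[-20,0,-40],85],
  [[0,0,0],[-35,0,-20],85],
  [[0,0,0],[-35,0,-20],85],
  [[0,0,0],[-40,0,0],85],
  [[0,0,0],[-40,0,0],85],
])

```text
time: 21.27
tool_pos: [0.6292, -0.1885, 0.2616]
tcp_rot: [2.338, 2.097, -0.001]
wrist_force: [0.1, -0.0, -0.1]
width: 0.998
grip_force: 0.0
```

```bash
python3 - <<'E'
from h import *
print(read_state()["tool_pos"])
im=read_camera("top"); cv2.imwrite("pics/t1.png",cv2.resize(im[130:310,130:450,::-1],None,fx=2.5,fy=2.5,interpolation=cv2.INTER_CUBIC))
k=calibration("top")
r=cut_out("top","hood")[0]; print(r["score"],fit(k,r["region"],.266,.176,0,.055))
for r in tip_of("top","hood_handle")[:1]: print(r,back(k,r["at"][::-1],.09))
E
```

```text
[ 0.6292 -0.1885  0.2616]
0.8 (array([0.5812, 0.3698, 1.5936]), np.float64(0.01744782757440988))
{'at': [194.5, 187.8], 'score': 0.76} [0.585  0.3641 0.09  ]
```

View pics/t1.png

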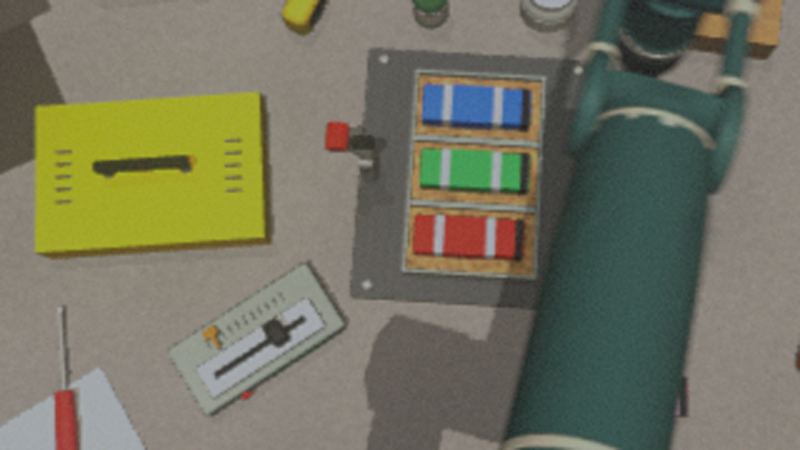

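All three packs lie in bays, with blue at (475,105), green at (475,170) and red at (465,237). The hood is at (150,172), the slider at (277,332) and the orange pointer at (213,337).

```bash
python3 -c "
from h import *
plan(.581,.37,.30,.022)"
```

```text
turn [-0.005  0.    -0.137] rows 1.1 | shift [561.  -34.4 -41.2] rows 13.5 q6 -0.22 -> 0.55
```

Request:
step_arm([
  [[-0.005,0,-0.07],[0,0,-20],85],
  [[0,0,-0.067],[0,0,-21],85],
  [[0,0,0],[38,-2.3,0],85],
  [[0,0,0],[38,-2.3,0],85],
  [[0,0,0],[38,-2.3,0],85],
])

```text
time: 21.83
tool_pos: [0.6183, -0.0715, 0.2999]
tcp_rot: [-2.192, -2.25, -0.002]
wrist_force: [-0.6, 0.3, -0.7]
width: 0.997
grip_force: 0.0
```

Request:
step_arm([
  [[0,0,0],[38,-2.3,0],85],
  [[0,0,0],[38,-2.3,0],85],
  [[0,0,0],[38,-2.3,0],85],
  [[0,0,0],[38,-2.3,0],85],
  [[0,0,0],[38,-2.3,0],85],
])

```text
time: 22.25
tool_pos: [0.6007, 0.1195, 0.2993]
tcp_rot: [-2.189, -2.252, 0.0]
wrist_force: [1.1, 0.6, -0.5]
width: 0.998
grip_force: 0.0
```

Request:
step_arm([
  [[0,0,0],[38,-2.3,0],85],
  [[0,0,0],[38,-2.3,0],85],
  [[0,0,0],[38,-2.3,0],85],
  [[0,0,0],[38,-2.3,0],85],
  [[0,0,0],[30,-2.3,0],85],
])

```text
time: 22.67
tool_pos: [0.5837, 0.3021, 0.2993]
tcp_rot: [-2.188, -2.253, -0.0]
wrist_force: [0.3, 0.6, -0.1]
width: 0.997
grip_force: 0.0
```

Request:
step_arm([
  [[0,0,0],[0,0,0],50],
  [[0,0,0],[0,0,0],50],
  [[0,0,0],[0,0,0],50],
])

```text
time: 22.92
tool_pos: [0.5846, 0.2985, 0.2991]
tcp_rot: [-2.189, -2.253, 0.002]
wrist_force: [-0.3, 0.1, 0.5]
width: 0.602
grip_force: 0.0
```

```bash
python3 - <<'E'
from h import *
print(read_state()["tool_pos"]); plan(.581,.37,.143,.022)
k=calibration("wrist");im=read_camera("wrist"); cv2.imwrite("pics/w3.png",im[:,:,::-1])
for r in tip_of("wrist","hood_handle")[:2]: print(r,back(k,r["at"][::-1],.09))
print([(r["score"],r["extent"]) for r in cut_out("wrist","hood")[:2]])
E
```

```text
[0.5846 0.2985 0.2991]
turn [-0.001  0.001  0.007] rows 0.1 | shift [ 71.5  -2.1 156.1] rows 4.1 q6 0.41 -> 0.55
{'at': [99.0, 323.8], 'score': 0.8} [0.5845 0.3702 0.09  ]
{'at': [266.9, 95.4], 'score': 0.21} [0.3815 0.2178 0.09  ]
[(0.59, [186.2, 288.2, 393.2, 400.0]), (0.57, [216.3, 0.3, 431.3, 239.2])]
```

View pics/w3.png

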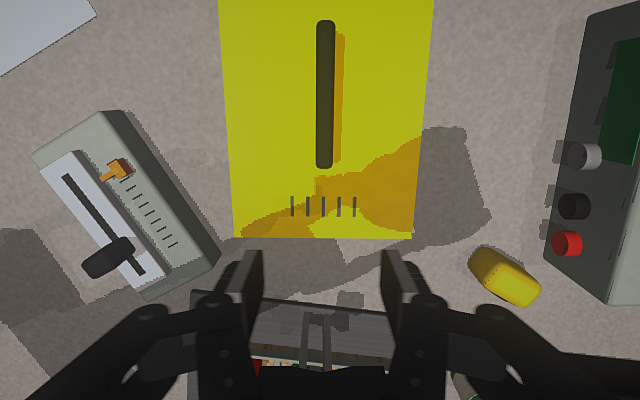

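The handle bar runs from about (325,22) to (324,167), straight ahead in the image. I'll compute its centre and angle.

```bash
python3 - <<'E'
from h import *
k=calibration("wrist")
a=back(k,(325.5,22),.097);b=back(k,(324,166),.095);print(a,b,np.linalg.norm(a-b)); yw=np.arctan2(*(a-b)[1::-1]);m=(a+b)/2; print(m,yw)
plan(m[0],m[1],.146,yw-np.pi/2)
E
```

```text
[0.5853 0.422  0.097 ] [0.5872 0.3165 0.095 ] 0.10557904015310936
[0.5862 0.3692 0.096 ] 1.588931415077046
turn [-0.     0.     0.008] rows 0.1 | shift [ 72.2   2.1 153.6] rows 4.1 q6 0.41 -> 0.54
```

Request:
step_arm([
  [[0,0,0.008],[36,0.5,0],50],
  [[0,0,0],[36,0,0],50],
  [[0,0,0],[0,0,40],50],
  [[0,0,0],[0,0,40],50],
  [[0,0,0],[0,0,0],50],
])

```text
time: 23.48
tool_pos: [0.5802, 0.3669, 0.2104]
tcp_rot: [-2.198, -2.239, 0.023]
wrist_force: [-2.1, -0.6, -2.0]
width: 0.585
grip_force: 0.0
```

Request:
step_arm([
  [[0,0,0],[0,0,30],50],
  [[0,0,0],[0,0,30],50],
  [[0,0,0],[0,0,14],50],
  [[0,0,0],[0,0,0],50],
  [[0,0,0],[0,0,0],50],
])

```text
time: 23.9
tool_pos: [0.5844, 0.3692, 0.1461]
tcp_rot: [-2.201, -2.241, 0.002]
wrist_force: [0.6, -0.6, 0.2]
width: 0.59
grip_force: 0.0
```

```bash
python3 -c "
from h import *
print(read_state()['tool_pos'],read_state()['wrist_force']);plan(.585,.3695,.146,.018)"
```

```text
[0.5844 0.3692 0.1461] [ 0.5742 -0.6408  0.199 ]
turn [-0.001  0.    -0.   ] rows 0.0 | shift [0.3 0.6 0.1] rows 0.0 q6 0.51 -> 0.55
```

Request:
step_arm([
  [[0,0,0],[0,0,0],0],
  [[0,0,0],[0,0,0],0],
  [[0,0,0],[0,0,0],0],
  [[0,0,0],[0,0,0],0],
  [[0,0,0],[0,0,0],0],
], grip_force=110)

```text
time: 24.32
tool_pos: [0.585, 0.3708, 0.1488]
tcp_rot: [2.2, 2.242, 0.005]
wrist_force: [-2.4, -1.3, 6.3]
width: 0.139
grip_force: 107.7
```

Request:
step_arm([
  [[0,0,0],[0,0,0],0],
  [[0,0,0],[0,0,0],0],
  [[0,0,0],[0,0,-5],0],
  [[0,0,0],[0,0,-10],0],
  [[0,0,0],[0,0,-20],0],
])

```text
time: 24.73
tool_pos: [0.5816, 0.3687, 0.1772]
tcp_rot: [-2.198, -2.241, 0.012]
wrist_force: [-0.2, 0.1, -7.5]
width: 0.134
grip_force: 107.8
```

Request:
step_arm([
  [[0,0,0],[0,0,-25],0],
  [[0,0,0],[0,0,-30],0],
  [[0,0,0],[0,0,-30],0],
  [[0,0,0],[0,0,-30],0],
  [[0,0,0],[0,0,-30],0],
])

```text
time: 25.15
tool_pos: [0.5834, 0.3697, 0.3265]
tcp_rot: [-2.2, -2.242, 0.003]
wrist_force: [0.5, -0.5, -6.3]
width: 0.138
grip_force: 107.9
```

Request:
step_arm([
  [[0,0,0],[0,0,-25],0],
  [[0,0,0],[0,0,-10],0],
  [[0,0,0],[0,0,0],0],
  [[0,0,0],[0,0,0],0],
])

```text
time: 25.48
tool_pos: [0.5839, 0.3699, 0.36]
tcp_rot: [-2.2, -2.242, 0.001]
wrist_force: [0.0, 0.3, -7.1]
width: 0.137
grip_force: 107.9
```

```bash
python3 - <<'E'
from h import *
s=read_state();print(s['tool_pos'],s['wrist_force'],s["torque"],s["width"])
plan(.569,-.011,.36,-.108+np.pi/2)
im=read_camera("wrist"); cv2.imwrite("pics/w4.png",im[:,:,::-1])
E
```

```text
[0.5839 0.3699 0.36  ] [ 0.0486  0.284  -7.0848] [-0.0472  0.0525  0.0181] 0.13693890252905086
turn [-0.001 -0.    -1.444] rows 11.6 | shift [ -26.2 -380.3    0. ] rows 9.1 q6 0.51 -> 1.48
```

View pics/w4.png

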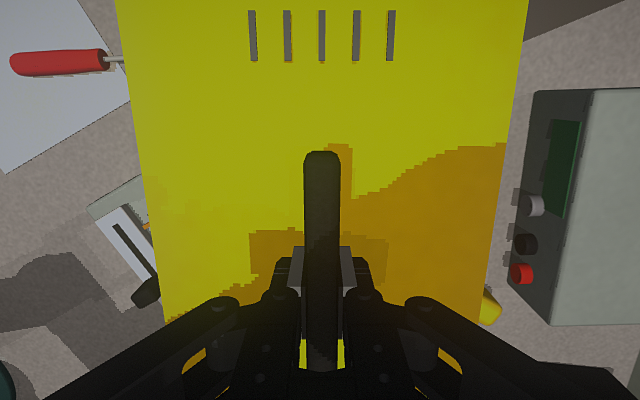

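The hood hangs level, with its handle centred in the pads at (322,260). I'll turn it gently and carry it over the tray.

Request:
step_arm([
  [[0,0,-0.05],[0,0,0],0],
  [[0,0,-0.1],[0,0,0],0],
  [[0,0,-0.1],[0,0,0],0],
  [[0,0,-0.1],[0,0,0],0],
  [[0,0,-0.1],[0,0,0],0],
])

```text
time: 25.95
tool_pos: [0.5831, 0.3694, 0.3563]
tcp_rot: [-1.636, -2.678, 0.009]
wrist_force: [-0.1, 0.5, -6.8]
width: 0.133
grip_force: 107.9
```

Request:
step_arm([
  [[0,0,-0.1],[0,0,0],0],
  [[0,0,-0.1],[0,0,0],0],
  [[0,0,-0.1],[0,0,0],0],
  [[0,0,-0.1],[0,0,0],0],
  [[0,0,-0.1],[0,0,0],0],
])

```text
time: 26.37
tool_pos: [0.5831, 0.3694, 0.3563]
tcp_rot: [-0.922, -2.998, 0.008]
wrist_force: [-0.1, -0.6, -6.6]
width: 0.132
grip_force: 107.9
```

Request:
step_arm([
  [[0,0,-0.1],[0,0,0],0],
  [[0,0,-0.1],[0,0,0],0],
  [[0,0,-0.1],[0,0,0],0],
  [[0,0,-0.1],[0,0,0],0],
  [[0,0,-0.094],[0,0,0],0],
])

```text
time: 26.78
tool_pos: [0.5831, 0.3694, 0.3563]
tcp_rot: [-0.161, -3.132, 0.006]
wrist_force: [-0.8, -0.3, -5.9]
width: 0.136
grip_force: 107.9
```

Request:
step_arm([
  [[0,0,0],[-1,-20,0],0],
  [[0,0,0],[-2,-30,0],0],
  [[0,0,0],[-2,-35,0],0],
  [[0,0,0],[-3,-35,0],0],
  [[0,0,0],[-3,-35,0],0],
])

```text
time: 27.2
tool_pos: [0.5768, 0.2132, 0.3566]
tcp_rot: [-0.167, -3.131, 0.004]
wrist_force: [0.9, 0.2, -6.5]
width: 0.135
grip_force: 108.1
```

Request:
step_arm([
  [[0,0,0],[-3,-35,0],0],
  [[0,0,0],[-3,-35,0],0],
  [[0,0,0],[-3,-35,0],0],
  [[0,0,0],[-3,-35,0],0],
  [[0,0,0],[-3,-35,0],0],
])

```text
time: 27.62
tool_pos: [0.5728, 0.0375, 0.357]
tcp_rot: [-0.169, -3.131, 0.0]
wrist_force: [0.9, 0.0, -6.0]
width: 0.135
grip_force: 108.1
```

Request:
step_arm([
  [[0,0,0],[-2,-30,0],0],
  [[0,0,0],[-1,-20,0],0],
  [[0,0,0],[0,0,0],0],
  [[0,0,0],[0,0,0],0],
])

```text
time: 27.95
tool_pos: [0.5709, -0.012, 0.3575]
tcp_rot: [-0.173, -3.131, -0.001]
wrist_force: [0.0, -0.2, -6.0]
width: 0.135
grip_force: 108.3
```

```bash
python3 - <<'E'
from h import *
s=read_state();print(s['tool_pos'],s['wrist_force'],s["width"])
plan(.569,-.011,.20,-.108+np.pi/2)
im=read_camera("top"); cv2.imwrite("pics/t2.png",cv2.resize(im[100:300,210:430,::-1],None,fx=3,fy=3,interpolation=cv2.INTER_CUBIC))
k=calibration("top")
r=cut_out("top","hood")[0]; z=s['tool_pos'][2]-.1488; print(r["score"],fit(k,r["region"],.266,.176,z,z+.055))
E
```

```text
[ 0.5709 -0.012   0.3575] [ 0.0256 -0.2352 -6.0314] 0.1354347259780451
turn [ 0.    -0.005 -0.003] rows 0.0 | shift [  2.    0.8 157.5] rows 3.8 q6 -1.53 -> 1.48
0.69 (array([ 0.5087, -0.009 ,  1.7226]), np.float64(0.8162078785002373))
```

View pics/t2.png

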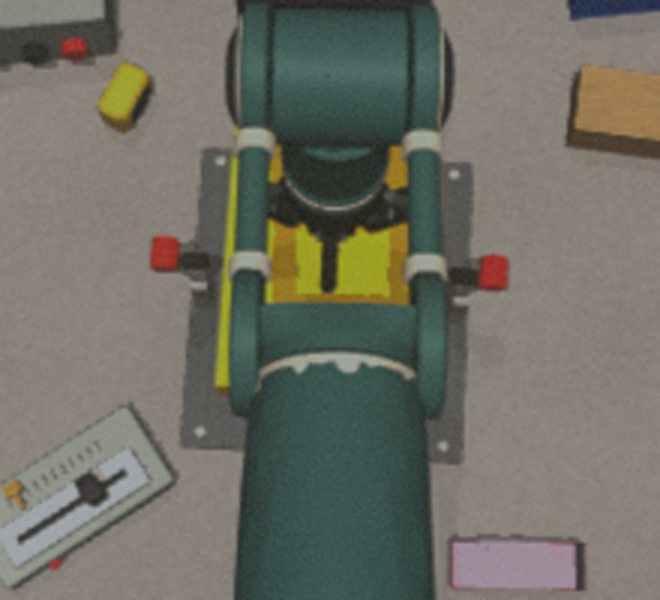

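The hood is above the tray and the clamps are clear. The plate's screws show at crop (221,160), (455,174), (201,432) and (444,446), so I'll use them to refine the tray pose.

```bash
python3 - <<'E'
from h import *
k=calibration("top")
P=[back(k,((x+.5)/3-.5+210,(y+.5)/3-.5+100),.011)[:2] for x,y in((221,160),(455,174),(201,432),(444,446))]
P=np.array(P);print(P,P.mean(0)); 
for a,b in((0,2),(1,3)): print(np.arctan2(*(P[a]-P[b])[::-1]))
for a,b in((0,1),(2,3)): print(np.arctan2(*(P[a]-P[b])[::-1])-np.pi/2)
E
```

```text
[[ 0.7205  0.0892]
 [ 0.6933 -0.1504]
 [ 0.4406  0.1194]
 [ 0.4148 -0.1198]] [ 0.5673 -0.0154]
-0.10775302944903159
-0.10960596361266133
-0.11292248233377755
-0.1075118108743176
```

Request:
step_arm([
  [[0,-0.005,-0.002],[1,-3.5,20],0],
  [[0,0,0],[0,0,35],0],
  [[0,0,0],[0,0,35],0],
  [[0,0,0],[0,0,35],0],
  [[0,0,0],[0,0,20],0],
])

```text
time: 28.47
tool_pos: [0.5686, -0.0126, 0.2103]
tcp_rot: [-0.163, -3.135, -0.001]
wrist_force: [-1.7, -0.3, -6.6]
width: 0.139
grip_force: 108.3
```

Request:
step_arm([
  [[0,0,0],[0,0,5],0],
  [[0,0,0],[0,0,0],0],
  [[0,0,0],[0,0,0],0],
])

```text
time: 28.72
tool_pos: [0.5722, -0.0135, 0.2115]
tcp_rot: [0.164, 3.131, 0.0]
wrist_force: [0.6, -0.5, -6.3]
width: 0.136
grip_force: 108.4
```

```bash
python3 - <<'E'
from h import *
s=read_state();print(s['tool_pos'],s['wrist_force'],s["torque"],s["width"])
plan(.567,-.0125,.16,-.109+np.pi/2)
E
```

```text
[ 0.5722 -0.0135  0.2115] [ 0.6319 -0.4683 -6.3151] [ 0.0112 -0.0554 -0.0392] 0.13631245939963657
turn [0.    0.006 0.004] rows 0.1 | shift [ 5.3  0.4 51.5] rows 1.2 q6 -1.53 -> 1.48
```

Request:
step_arm([
  [[0,0.006,0.003],[5,0.5,0],0],
  [[0,0,0],[0,0,0],0],
  [[0,0,0],[0,0,8],0],
  [[0,0,0],[0,0,8],0],
  [[0,0,0],[0,0,0],0],
])

```text
time: 29.13
tool_pos: [0.5654, -0.0132, 0.193]
tcp_rot: [-0.171, -3.134, -0.0]
wrist_force: [-1.6, -0.4, -7.7]
width: 0.136
grip_force: 108.2
```

```bash
python3 - <<'E'
from h import *
s=read_state();print(s['tool_pos'],s['wrist_force'],s["torque"],s["width"])
plan(.567,-.0125,.16,-.109+np.pi/2)
im=read_camera("scene"); cv2.imwrite("pics/s2.png",cv2.resize(im[150:300,230:430,::-1],None,fx=4,fy=4,interpolation=cv2.INTER_CUBIC))
E
```

```text
[ 0.5654 -0.0132  0.193 ] [-1.6127 -0.4228 -7.6819] [0.0204 0.2127 0.0623] 0.13601193976888248
turn [ 0.    -0.003  0.   ] rows 0.0 | shift [-1.5  0.9 33. ] rows 0.8 q6 -1.53 -> 1.48
```

View pics/s2.png

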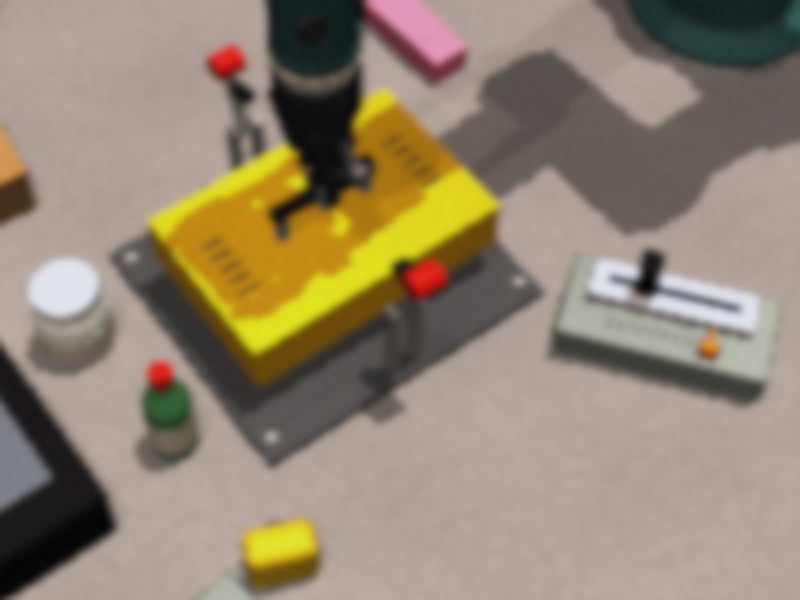

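The hood hovers centred over the tray between the clamps. I'll keep lowering it and watch the wrist force.

Request:
step_arm([
  [[0,0,0],[-1.5,1,6],0],
  [[0,0,0],[0,0,6],0],
  [[0,0,0],[0,0,0],0],
  [[0,0,0],[0,0,0],0],
])

```text
time: 29.52
tool_pos: [0.5675, -0.0124, 0.1817]
tcp_rot: [-0.171, -3.134, -0.0]
wrist_force: [-0.6, -0.1, -6.9]
width: 0.137
grip_force: 108.3
```

Request:
step_arm([
  [[0,0,0],[0,0,4],0],
  [[0,0,0],[0,0,4],0],
  [[0,0,0],[0,0,0],0],
])

```text
time: 29.77
tool_pos: [0.5676, -0.0124, 0.1737]
tcp_rot: [-0.171, -3.135, -0.0]
wrist_force: [-1.1, 0.2, -7.4]
width: 0.137
grip_force: 108.3
```

```bash
python3 - <<'E'
from h import *
s=read_state();print(s['tool_pos'],s['wrist_force'],s["torque"],s["width"])
plan(.567,-.0125,.16,-.109+np.pi/2)
E
```

```text
[ 0.5676 -0.0124  0.1737] [-1.0672  0.2333 -7.388 ] [0.0228 0.0839 0.0123] 0.13683820638897148
turn [ 0.    -0.002  0.   ] rows 0.0 | shift [ 0.6 -0.2 13.7] rows 0.3 q6 -1.53 -> 1.48
```

Request:
step_arm([
  [[0,0,0],[0,0,4],0],
  [[0,0,0],[0,0,4],0],
  [[0,0,0],[0,0,4],0],
  [[0,0,0],[0,0,0],0],
])

```text
time: 30.1
tool_pos: [0.5673, -0.0123, 0.1614]
tcp_rot: [-0.171, -3.134, -0.0]
wrist_force: [-1.3, -0.3, -6.0]
width: 0.136
grip_force: 108.3
```

Request:
step_arm([
  [[0,0,0],[0,0,2],0],
  [[0,0,0],[0,0,1],0],
  [[0,0,0],[0,0,0],0],
])

```text
time: 30.35
tool_pos: [0.568, -0.0124, 0.1594]
tcp_rot: [-0.171, -3.136, -0.0]
wrist_force: [-0.5, -0.5, -6.7]
width: 0.138
grip_force: 108.3
```

Request:
step_arm([
  [[0,0,0],[0,0,1.5],0],
  [[0,0,0],[0,0,0],0],
  [[0,0,0],[0,0,0],30],
  [[0,0,0],[0,0,0],45],
  [[0,0,0],[0,0,0],45],
])

```text
time: 30.77
tool_pos: [0.5692, -0.0125, 0.1594]
tcp_rot: [0.171, 3.135, 0.0]
wrist_force: [-0.1, 0.9, -0.2]
width: 0.527
grip_force: 0.0
```

Request:
step_arm([
  [[0,0,0],[0,0,0],45],
  [[0,0,0],[0,0,-40],45],
  [[0,0,0],[0,0,-40],45],
  [[0,0,0],[0,0,-40],45],
  [[0,0,0],[0,0,-20],45],
])

```text
time: 31.18
tool_pos: [0.5704, -0.0126, 0.3045]
tcp_rot: [0.17, 3.129, 0.0]
wrist_force: [0.7, 0.3, 0.9]
width: 0.533
grip_force: 0.0
```

```bash
python3 - <<'E'
from h import *
s=read_state();print(s['tool_pos'],s['wrist_force'],s["width"],s["q"])
k=calibration("scene");im=read_camera("scene"); cv2.imwrite("pics/s3.png",cv2.resize(im[150:300,230:430,::-1],None,fx=4,fy=4,interpolation=cv2.INTER_CUBIC))
for n in("clampL_grip","clampR_grip"):
    for c in("scene","top"):
        if c=="top": read_camera("top")
        print(n,c,[(r["score"],r["at"]) for r in tip_of(c,n)[:2]])
# expected grip for open clamps
T=np.array([.568,-.0125]);yw=-.109;u=np.array([np.cos(yw),np.sin(yw)]);v=np.array([-u[1],u[0]])
for sgn in(1,-1):
    for a in (1.95,):
        p=np.r_[T+sgn*v*(.125-.08*np.cos(a)),.095+.08*np.sin(a)]; print(sgn,p,proj(k,[p]),proj(calibration("top"),[p]))
E
```

```text
[ 0.5704 -0.0126  0.3045] [0.7479 0.2913 0.8627] 0.5326674832327435 [-0.0658  0.0628  1.835   0.0003  1.2362 -1.5279]
clampL_grip scene [(0.55, [235.5, 394.4]), (0.46, [219.6, 335.1])]
clampL_grip top [(0.44, [184.9, 263.4])]
clampR_grip scene [(0.64, [164.8, 286.8])]
clampR_grip top [(0.68, [191.7, 376.2]), (0.53, [273.3, 476.8])]
1 [0.5848 0.1412 0.1693] [[336.8069 220.8578]] [[262.5929 184.1398]]
-1 [ 0.5512 -0.1662  0.1693] [[285.5105 164.6877]] [[376.4647 190.6458]]
```

View pics/s3.png

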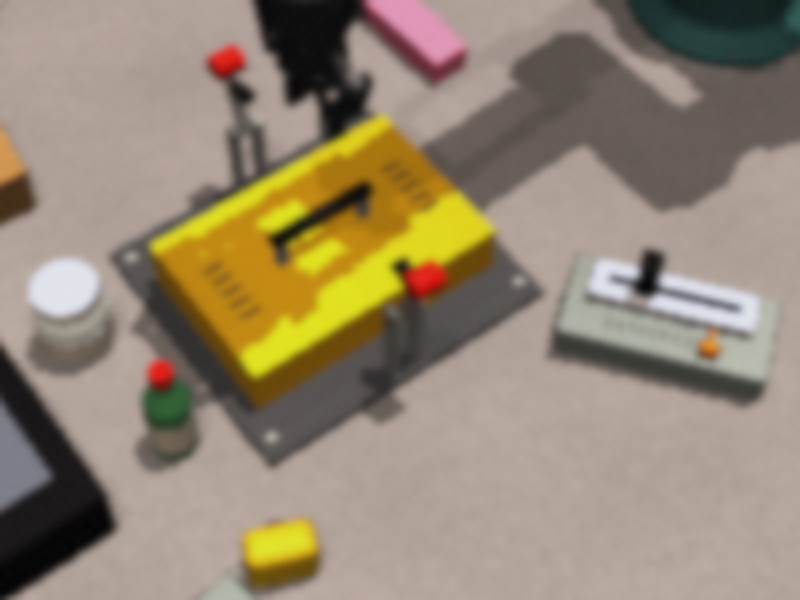

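The hood is seated level, the clamp arms are at (425,280) and (227,62), and both clamps are still open. Next I'll push the left clamp over with closed fingers from the outside.

```bash
cat > tr.py <<'E'
from h import *
import sys
# tray-frame goal: x y tcpz
T=np.array([.568,-.0125]);yw=-.109;u=np.array([np.cos(yw),np.sin(yw)]);v=np.array([-u[1],u[0]])
x,y,z=map(float,sys.argv[1:4]); s=read_state(); d=s["tool_pos"][:2]-T
print("tray pos",d@u,d@v,s["tool_pos"][2],"F",s["wrist_force"],s["width"]); plan(*(T+x*u+y*v),z,yw+np.pi/2)
E
python3 tr.py 0 .2 .30
```

```text
tray pos -0.0009022549542204248 4.238827057237858e-05 0.29595285349965006 F [-0.2463 -0.6569 -0.8455] 0.5283414811711493
turn [ 0.    -0.005  0.   ] rows 0.0 | shift [ -0.9 200.   -4. ] rows 4.8 q6 -1.53 -> 1.16
```

Request:
step_arm([
  [[0,0,0],[0,40,-6],0],
  [[0,0,0],[0,40,0],0],
  [[0,0,0],[0,40,0],0],
  [[0,0,0],[0,40,0],0],
  [[0,0,0],[0,40,0],0],
])

```text
time: 31.95
tool_pos: [0.5891, 0.1878, 0.3019]
tcp_rot: [-0.171, -3.133, 0.001]
wrist_force: [0.4, -0.3, -0.1]
width: -0.002
grip_force: 0.0
```

Request:
step_arm([
  [[0,0,0],[0,0,0],0],
  [[0,0,0],[0,0,0],0],
  [[0,0,0],[0,0,36],0],
  [[0,0,0],[0,0,36],0],
  [[0,0,0],[0,0,0],0],
])

```text
time: 32.37
tool_pos: [0.5848, 0.1837, 0.223]
tcp_rot: [-0.171, -3.121, 0.008]
wrist_force: [-1.8, -0.7, -2.4]
width: -0.001
grip_force: 0.0
```

```bash
python3 tr.py 0 .2 .228
```

```text
tray pos -0.004681971619039922 0.1968670550953023 0.22303151248432654 F [-1.8023 -0.7146 -2.3894] -0.0013986592264988035
turn [-0.006 -0.016 -0.001] rows 0.1 | shift [-4.7  3.1 -5. ] rows 0.2 q6 -1.2 -> 1.16
```

Request:
step_arm([
  [[0,0,0],[0,0,0],0],
  [[0,0,0],[0,-12,0],0],
  [[0,0,0],[0,-14,0],0],
  [[0,0,0],[0,-14,0],0],
  [[0,0,0],[0,-14,0],0],
])

```text
time: 32.78
tool_pos: [0.5863, 0.1322, 0.2368]
tcp_rot: [0.172, 3.13, 0.006]
wrist_force: [0.9, 3.6, 4.0]
width: 0.002
grip_force: 2.0
```

Request:
step_arm([
  [[0,0,0],[0,-14,0],0],
  [[0,0,0],[0,-14,0],0],
  [[0,0,0],[0,-14,0],0],
  [[0,0,0],[0,-14,0],0],
])

```text
time: 33.12
tool_pos: [0.5772, 0.0755, 0.232]
tcp_rot: [-0.172, -3.135, -0.001]
wrist_force: [0.9, 7.0, -2.1]
width: 0.002
grip_force: 2.6
```

```bash
python3 tr.py 0 .055 .26; python3 - <<'E'
from h import *
im=read_camera("top")
for n in("clampL_grip","clampR_grip"): print([(r["score"],r["at"]) for r in tip_of("top",n)[:2]])
im=read_camera("scene"); cv2.imwrite("pics/s4.png",cv2.resize(im[150:300,230:430,::-1],None,fx=3,fy=3,interpolation=cv2.INTER_CUBIC))
E
```

```text
tray pos -0.0004086673079770387 0.08844580093783876 0.231991113263876 F [ 0.8773  6.9565 -2.1456] 0.0015171120775287178
turn [ 0.    -0.002 -0.   ] rows 0.0 | shift [ -0.4 -33.4 -28. ] rows 1.0 q6 -1.37 -> 1.39
[(0.46, [186.8, 292.4])]
[(0.67, [192.6, 376.4])]
```

View pics/s4.png

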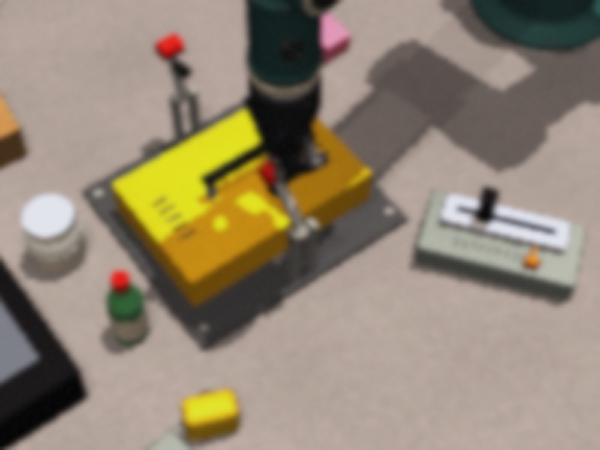

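The left clamp has swung over the hood, with its grip at (268,172). I'll lift, move over the grip and press it down.

Request:
step_arm([
  [[0,0,0],[0,3,-30],0],
  [[0,0,0],[0,-20,0],0],
  [[0,0,0],[0,-17,0],0],
  [[0,0,0],[0,0,0],0],
  [[0,0,0],[0,0,15],0],
])

```text
time: 33.73
tool_pos: [0.576, 0.043, 0.25]
tcp_rot: [0.172, 3.133, 0.001]
wrist_force: [0.9, -0.1, 1.0]
width: 0.003
grip_force: 0.0
```

Request:
step_arm([
  [[0,0,0],[0,0,12],0],
  [[0,0,0],[0,0,12],0],
  [[0,0,0],[0,0,12],0],
  [[0,0,0],[0,0,12],0],
  [[0,0,0],[0,0,0],0],
])

```text
time: 34.15
tool_pos: [0.5734, 0.0261, 0.2022]
tcp_rot: [-0.158, -3.134, 0.058]
wrist_force: [-12.3, -65.6, 25.6]
width: 0.002
grip_force: 32.1
```

```bash
python3 tr.py 0 .05 .18
```

```text
tray pos 0.0011707205011522173 0.038960958920968625 0.20217988348088117 F [-12.3467 -65.5545  25.6222] 0.002109078474141954
turn [-0.037 -0.001  0.008] rows 0.3 | shift [ 1.2 11.  22.2] rows 0.6 q6 -1.43 -> 1.38
```

Request:
step_arm([
  [[0,0,0],[0,0,-12],0],
  [[0,0,0],[0,0,-15],0],
  [[0,0,0],[0,0,-20],0],
  [[0,0,0],[0,0,-20],0],
  [[0,0,0],[0,0,0],0],
])

```text
time: 34.57
tool_pos: [0.5762, 0.0434, 0.2698]
tcp_rot: [0.171, 3.132, 0.001]
wrist_force: [0.5, -0.8, 1.1]
width: -0.002
grip_force: 0.0
```

Request:
step_arm([
  [[0,0,0],[0,-35,-20],0],
  [[0,0,0],[0,-35,0],0],
  [[0,0,0],[0,-30,0],0],
  [[0,0,0],[0,0,0],0],
])

```text
time: 34.9
tool_pos: [0.5626, -0.0596, 0.2847]
tcp_rot: [-0.174, -3.134, 0.004]
wrist_force: [-0.0, -0.2, -0.6]
width: -0.003
grip_force: 0.0
```

```bash
python3 tr.py 0 .05 .18; python3 - <<'E'
from h import *
im=read_camera("top")
cv2.imwrite("pics/t3.png",cv2.resize(im[130:270,240:400,::-1],None,fx=5,fy=5,interpolation=cv2.INTER_CUBIC)[:600])
im=read_camera("scene"); hsv=cv2.cvtColor(im,cv2.COLOR_RGB2HSV)
m=((hsv[...,0]<6)|(hsv[...,0]>174))&(hsv[...,1]>190)&(hsv[...,2]>90)
n,_,st,ce=cv2.connectedComponentsWithStats(m.astype(np.uint8))
print([(s[4],c.round(1)) for s,c in zip(st,ce) if 8<s[4]<300])
T=np.array([.568,-.0125]);yw=-.109;v=np.array([-np.sin(yw),np.cos(yw)])
for a in np.arange(0,2,.2):
    p=[np.r_[T+sg*v*(.125-.08*np.cos(a)),.095+.08*np.sin(a)] for sg in(1,-1)]; print(round(a,1),proj(calibration("scene"),p).round(1).ravel(),proj(calibration("top"),p).round(1).ravel())
E
```

```text
tray pos -0.00026247929300148145 -0.047438205017543006 0.2847299090230374 F [-0.0312 -0.1814 -0.6454] -0.0026646695985520987
turn [-0.002 -0.003 -0.002] rows 0.0 | shift [ -0.3  97.4 104.7] rows 3.4 q6 -1.61 -> 1.4
[(np.int32(30), array([286.2, 165.4])), (np.int32(37), array([319.1, 206.2])), (np.int32(22), array([269.6, 243.5])), (np.int32(105), array([463.6, 255.8]))]
0.0 [317.6 212.2 303.4 196.2] [303.4 192.5 334.8 194.4]
0.2 [317.8 209.9 302.9 193.2] [302.7 191.3 335.6 193.1]
0.4 [318.5 208.2 302.  189.8] [300.9 189.9 337.6 192. ]
0.6 [319.8 207.2 300.6 186. ] [298.  188.6 340.6 191.1]
0.8 [321.5 207.  298.8 182. ] [294.2 187.4 344.6 190.3]
1.0 [323.6 207.7 296.7 178.1] [289.5 186.3 349.4 189.7]
1.2 [326.1 209.1 294.3 174.3] [284.1 185.3 354.8 189.4]
1.4 [328.9 211.4 291.9 170.9] [278.3 184.6 360.7 189.4]
1.6 [331.8 214.4 289.5 168.1] [272.4 184.2 366.6 189.6]
1.8 [334.7 217.9 287.1 165.9] [266.7 184.1 372.4 190.1]
```

View pics/t3.png

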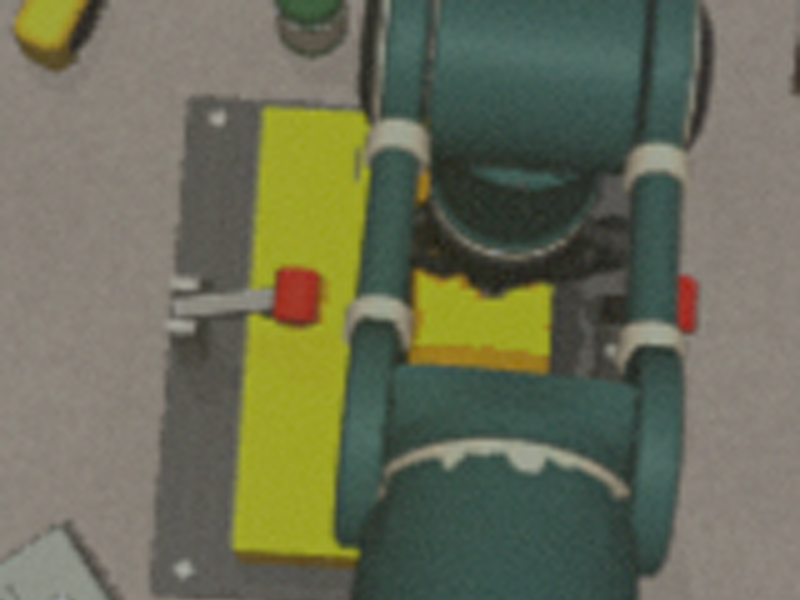

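The left clamp grip is now at (298,297) in the crop, about 0.5 rad up. My press landed on its inner flank, so I'll press again from slightly outside along an arc.

Request:
step_arm([
  [[0,0,0],[0,37,0],0],
  [[0,0,0],[0,37,0],0],
  [[0,0,0],[0,37,0],0],
  [[0,0,0],[0,0,0],0],
  [[0,0,0],[0,0,20],0],
])

```text
time: 35.42
tool_pos: [0.5775, 0.0581, 0.2692]
tcp_rot: [0.162, 3.132, 0.003]
wrist_force: [0.8, -0.3, 1.0]
width: 0.001
grip_force: 0.0
```

Request:
step_arm([
  [[0,0,0],[0,0,20],0],
  [[0,0,0],[0,0,16],0],
  [[0,0,0],[0,0,0],0],
  [[0,0,0],[0,0,0],0],
])

```text
time: 35.75
tool_pos: [0.5742, 0.0552, 0.2283]
tcp_rot: [-0.168, -3.132, -0.0]
wrist_force: [0.6, 0.4, 0.5]
width: 0.003
grip_force: 0.0
```

```bash
python3 tr.py 0 .061 .223
```

```text
tray pos -0.0011694983402885523 0.06798801966163245 0.22830484519992197 F [0.5677 0.4474 0.4588] 0.0032599405209289612
turn [-0.    -0.005  0.002] rows 0.0 | shift [-1.2 -7.   5.3] rows 0.2 q6 -1.41 -> 1.38
```

Request:
step_arm([
  [[0,0,0],[0,-6,0],0],
  [[0,0,0],[0,0,6],0],
  [[0,0,0],[0,-2,6],0],
  [[0,0,0],[0,-2,6],0],
  [[0,0,0],[0,-2,6],0],
])

```text
time: 36.17
tool_pos: [0.5755, 0.0409, 0.2081]
tcp_rot: [0.171, 3.134, -0.002]
wrist_force: [-0.2, -2.7, 5.2]
width: -0.0
grip_force: 2.3
```

Request:
step_arm([
  [[0,0,0],[0,-2,6],0],
  [[0,0,0],[0,-2,6],0],
  [[0,0,0],[0,-1,5],0],
  [[0,0,0],[0,0,0],0],
])

```text
time: 36.5
tool_pos: [0.5731, 0.0371, 0.1879]
tcp_rot: [-0.172, -3.135, -0.001]
wrist_force: [0.7, 0.2, -1.5]
width: 0.003
grip_force: 0.1
```

```bash
python3 tr.py 0 .047 .18
```

```text
tray pos -0.0003647346758987922 0.04987698702834097 0.1879440629724423 F [ 0.6591  0.1728 -1.5384] 0.003466368519928264
turn [ 0.001 -0.002 -0.001] rows 0.0 | shift [-0.4 -2.9  7.9] rows 0.2 q6 -1.44 -> 1.4
```

Contact is moderate and the grip is following. I'll press until it stalls.

Request:
step_arm([
  [[0,0,0],[0,-1,3],0],
  [[0,0,0],[0,-1,3],0],
  [[0,0,0],[0,0,2],0],
  [[0,0,0],[0,0,0],0],
])

```text
time: 36.83
tool_pos: [0.5729, 0.0356, 0.1806]
tcp_rot: [-0.171, -3.135, -0.001]
wrist_force: [-0.4, 0.5, 0.9]
width: 0.004
grip_force: 0.0
```

```bash
python3 tr.py 0 .047 .178
```

```text
tray pos -0.0003294898583987702 0.048365916821064905 0.18063976802757473 F [-0.4482  0.529   0.9042] 0.00437797617549904
turn [ 0.    -0.002  0.   ] rows 0.0 | shift [-0.3 -1.4  2.6] rows 0.1 q6 -1.44 -> 1.4
```

Request:
step_arm([
  [[0,0,0],[0,0,2],0],
  [[0,0,0],[0,0,2],0],
  [[0,0,0],[0,0,0],0],
  [[0,0,0],[0,0,0],0],
])

```text
time: 37.17
tool_pos: [0.5732, 0.0355, 0.1802]
tcp_rot: [-0.17, -3.135, -0.0]
wrist_force: [-8.9, -1.2, 19.2]
width: 0.001
grip_force: 9.7
```

```bash
python3 tr.py 0 .047 .178
```

```text
tray pos -6.580473091100758e-05 0.04830292005197704 0.18020015086304655 F [-8.9449 -1.151  19.2471] 0.001224507813589877
turn [ 0.    -0.002  0.   ] rows 0.0 | shift [-0.1 -1.3  2.2] rows 0.1 q6 -1.44 -> 1.4
```

The left clamp stalled at its down position (19 N). I'll do the right clamp the same way.

Request:
step_arm([
  [[0,0,0],[0,0,-40],0],
  [[0,0,0],[0,0,-40],0],
  [[0,0,0],[0,-20,-40],0],
  [[0,0,0],[0,-40,-4],0],
  [[0,0,0],[0,-40,0],0],
])

```text
time: 37.58
tool_pos: [0.5647, -0.0628, 0.303]
tcp_rot: [0.165, 3.13, -0.001]
wrist_force: [0.6, -0.6, -0.3]
width: 0.001
grip_force: 0.0
```

Request:
step_arm([
  [[0,0,0],[0,-40,0],0],
  [[0,0,0],[0,-40,0],0],
  [[0,0,0],[0,-40,0],0],
  [[0,0,0],[0,-30,0],0],
  [[0,0,0],[0,0,0],0],
])

```text
time: 38.0
tool_pos: [0.5455, -0.2169, 0.2978]
tcp_rot: [-0.178, -3.135, 0.004]
wrist_force: [-0.5, -0.4, 0.8]
width: 0.002
grip_force: 0.0
```

```bash
python3 tr.py 0 -.2 .228
```

```text
tray pos -0.0001714407230274317 -0.20560773687526923 0.297832053746958 F [-0.5014 -0.3616  0.7922] 0.0017379470325551915
turn [-0.002 -0.001 -0.004] rows 0.0 | shift [-0.2  5.6 69.8] rows 1.7 q6 -1.88 -> 1.83
```

Request:
step_arm([
  [[0,0,0],[0,0,30],0],
  [[0,0,0],[0,0,30],0],
  [[0,0,0],[0,0,10],0],
  [[0,0,0],[0,0,0],0],
  [[0,0,0],[0,12,0],0],
])

```text
time: 38.42
tool_pos: [0.5474, -0.2003, 0.2279]
tcp_rot: [-0.172, -3.134, -0.0]
wrist_force: [0.5, -0.3, 1.0]
width: -0.001
grip_force: 0.0
```

Request:
step_arm([
  [[0,0,0],[0,14,0],0],
  [[0,0,0],[0,14,0],0],
  [[0,0,0],[0,14,0],0],
  [[0,0,0],[0,14,0],0],
  [[0,0,0],[0,14,0],0],
])

```text
time: 38.83
tool_pos: [0.5559, -0.1288, 0.2293]
tcp_rot: [0.169, 3.136, -0.001]
wrist_force: [1.0, -3.4, -1.9]
width: 0.001
grip_force: 2.1
```

Request:
step_arm([
  [[0,0,0],[0,14,0],0],
  [[0,0,0],[0,14,0],0],
  [[0,0,0],[0,10,0],0],
  [[0,0,0],[0,0,0],0],
])

```text
time: 39.17
tool_pos: [0.5592, -0.0897, 0.228]
tcp_rot: [-0.168, -3.135, -0.004]
wrist_force: [-0.6, -0.5, 0.6]
width: -0.001
grip_force: 0.0
```

```bash
python3 tr.py 0 -.066 .26
```

```text
tray pos -0.00032412791585962903 -0.07773087921315575 0.22804104017664167 F [-0.58   -0.5221  0.587 ] -0.0009903783677198707
turn [ 0.002 -0.002  0.002] rows 0.0 | shift [ -0.3  11.7 -32. ] rows 0.8 q6 -1.67 -> 1.6
```

Request:
step_arm([
  [[0,0,0],[0,0,-10],0],
  [[0,0,0],[0,13,0],0],
  [[0,0,0],[0,0,10],0],
  [[0,0,0],[0,2,6],0],
  [[0,0,0],[0,2,6],0],
])

```text
time: 39.58
tool_pos: [0.5626, -0.0745, 0.2174]
tcp_rot: [0.172, 3.134, 0.005]
wrist_force: [0.7, 3.4, 5.5]
width: -0.003
grip_force: 2.8
```

```bash
python3 tr.py 0 -.055 .2
```

```text
tray pos 0.001385604806219104 -0.06219583739337264 0.21742092407192304 F [0.7308 3.3575 5.5144] -0.002744015556821338
turn [ 0.003  0.003 -0.001] rows 0.0 | shift [ 1.4  7.2 17.4] rows 0.5 q6 -1.64 -> 1.58
```

Request:
step_arm([
  [[0,0,0],[0,2,6],0],
  [[0,0,0],[0,2,6],0],
  [[0,0,0],[0,2,6],0],
  [[0,0,0],[0,0,0],0],
])

```text
time: 39.92
tool_pos: [0.561, -0.0695, 0.1965]
tcp_rot: [-0.17, -3.133, -0.0]
wrist_force: [0.9, -0.2, 0.7]
width: 0.001
grip_force: 0.1
```

```bash
python3 tr.py 0 -.048 .18
```

```text
tray pos -0.0007562119737161614 -0.057431487562975427 0.19647329945532527 F [ 0.9232 -0.2422  0.7448] 0.0013001516839951093
turn [ 0.    -0.003  0.   ] rows 0.0 | shift [-0.8  9.4 16.5] rows 0.5 q6 -1.63 -> 1.57
```

Request:
step_arm([
  [[0,0,0],[0,3,4],0],
  [[0,0,0],[0,3,4],0],
  [[0,0,0],[0,2,4],0],
  [[0,0,0],[0,1,4],0],
  [[0,0,0],[0,0,0],0],
])

```text
time: 40.33
tool_pos: [0.5623, -0.0604, 0.1813]
tcp_rot: [-0.171, -3.135, -0.001]
wrist_force: [-0.3, 0.1, 0.3]
width: -0.001
grip_force: 0.0
```

Request:
step_arm([
  [[0,0,0],[0,0,2],0],
  [[0,0,0],[0,0,1.5],0],
  [[0,0,0],[0,0,0],0],
])

```text
time: 40.58
tool_pos: [0.5626, -0.0604, 0.1804]
tcp_rot: [-0.171, -3.135, -0.002]
wrist_force: [-4.0, 0.9, 10.6]
width: -0.0
grip_force: 5.2
```

```bash
python3 tr.py 0 -.048 .178
```

```text
tray pos -0.00018274408181571226 -0.048184309079278904 0.18036361250852373 F [-4.0311  0.9249 10.6391] -0.0004701857000790847
turn [ 0.001 -0.002  0.   ] rows 0.0 | shift [-0.2  0.2  2.4] rows 0.1 q6 -1.61 -> 1.57
```

Both clamps are down. Next is the slider: I'll lift and move over the charger.

Request:
step_arm([
  [[0,0,0],[0,0,1],0],
  [[0,0,0],[0,0,0],0],
  [[0,0,0],[0,0,-40],0],
  [[0,0,0],[0,0,-40],0],
  [[0,0,0],[0,0,-40],0],
])

```text
time: 41.0
tool_pos: [0.5619, -0.0605, 0.298]
tcp_rot: [-0.171, -3.133, -0.001]
wrist_force: [1.5, 0.1, 1.2]
width: 0.003
grip_force: 0.0
```

```bash
python3 -c "
from h import *
plan(.385,.235,.29,.536+np.pi/2)"
```

```text
turn [ 0.002 -0.004 -0.645] rows 5.2 | shift [  1.2 344.4   8. ] rows 8.3 q6 -1.61 -> 1.56
```

Request:
step_arm([
  [[0,0,-0.12],[0,0,0],50],
  [[0,0,-0.12],[0,0,0],50],
  [[0,0,-0.12],[0,0,0],50],
  [[0,0,-0.12],[0,0,0],50],
  [[0,0,-0.12],[0,0,0],50],
])

```text
time: 41.42
tool_pos: [0.5627, -0.0606, 0.2977]
tcp_rot: [0.773, -3.044, -0.002]
wrist_force: [-0.8, 0.8, 0.2]
width: 0.591
grip_force: 0.0
```

Request:
step_arm([
  [[0,0,-0.045],[0,38,0],50],
  [[0,0,0],[0,38,0],50],
  [[0,0,0],[0,38,0],50],
  [[0,0,0],[0,38,0],50],
  [[0,0,0],[0,38,0],50],
])

```text
time: 41.83
tool_pos: [0.466, 0.1046, 0.2977]
tcp_rot: [0.831, -3.029, -0.002]
wrist_force: [-0.7, -0.1, -0.3]
width: 0.581
grip_force: 0.0
```

Request:
step_arm([
  [[0,0,0],[0,38,0],50],
  [[0,0,0],[0,38,0],50],
  [[0,0,0],[0,38,0],50],
  [[0,0,0],[0,35,0],50],
  [[0,0,0],[0,0,0],50],
])

```text
time: 42.25
tool_pos: [0.388, 0.2356, 0.298]
tcp_rot: [0.84, -3.025, -0.006]
wrist_force: [-0.4, 0.1, 0.2]
width: 0.582
grip_force: 0.0
```

```bash
python3 - <<'E'
from h import *
s=read_state();print(s["tool_pos"],s["q"]); plan(.385,.235,.29,.536+np.pi/2)
for c in("wrist","top"):
    k=calibration(c);im=read_camera(c)
    if c=="wrist": cv2.imwrite("pics/w5.png",im[:,:,::-1])
    for n,z in dict(fader_top=.094,pointer_tip=.054).items():
        for r in tip_of(c,n)[:2]: print(c,n,round(r["score"],2),r["at"],back(k,r["at"][::-1],z))
    for n,z in dict(fader=0,pointer=0).items():
        for r in look_for(c,n)[:2]: print(c,n,round(r["score"],2),r["extent"])
E
```

```text
[0.388  0.2356 0.298 ] [ 0.4883 -0.1608  2.0603  0.0044  1.2432 -1.6254]
turn [ 0.004 -0.001  0.006] rows 0.1 | shift [2.8 1.  8. ] rows 0.2 q6 -1.63 -> 1.56
wrist fader_top 0.6 [179.7, 302.2] [0.3893 0.2194 0.094 ]
wrist pointer_tip 0.73 [200.5, 375.8] [0.3802 0.2936 0.054 ]
wrist fader 0.96 [294.0, 152.1, 319.5, 193.0]
wrist pointer 0.79 [368.2, 192.3, 385.3, 222.2]
top pointer_tip 0.71 [201.9, 320.7] [ 0.5516 -0.0168  0.054 ]
```

View pics/w5.png

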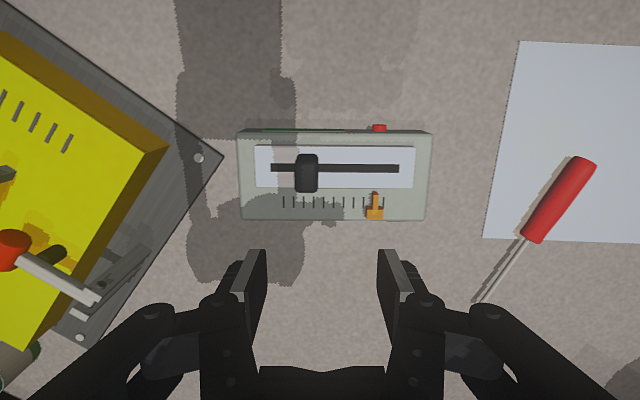

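The slider grip is at about (307,173) and the pointer tip at about (374.5,195), with the track level in the image. Next I'll compute the grasp and the travel.

```bash
python3 - <<'E'
from h import *
k=calibration("wrist")
a=back(k,(271,168),.054);b=back(k,(399,168.5),.054); yw=np.arctan2(*(b-a)[1::-1]); print(a,b,yw,np.linalg.norm(b-a))
d=np.array([np.cos(yw),np.sin(yw)]); n=np.array([d[1],-d[0]])
p=back(k,(374.5,194),.054)[:2]; f=back(k,(302.2,179.7),.094)[:2]; m=(a+b)[:2]/2
print("pointer",p,"along",(p-m)@d,"perp",(p-m)@n,"fader along",(f-m)@d,"perp",(f-m)@n)
# model: fader silhouette columns for along positions
for s in (-.04,-.035,-.03,-.025):
    c=m+d*s; X=box(c[0],c[1],yw,.02,.028,.054,.094); q=proj(k,X); print(s,q.min(0),q.max(0))
np.save("ch.npy",np.r_[m,d,(p-m)@d,yw])
plan(*(m+d*(f-m)@d),.142,yw)
E
```

```text
[0.4081 0.1863 0.054 ] [0.3476 0.2894 0.054 ] 2.1012305737083 0.11955150130286073
pointer [0.3801 0.2833] along 0.038113841240654 perp 0.024887921072154272 fader along -0.028537664700613762 perp 0.0012820703566465968
-0.04 [275.4738 153.1138] [303.0701 194.5214]
-0.035 [281.6462 153.1354] [308.357  194.5441]
-0.03 [287.8181 153.157 ] [313.6437 194.5667]
-0.025 [293.9897 153.1786] [318.9882 194.5893]
turn [ 0.001 -0.001  0.004] rows 0.0 | shift [ 27.3   8.3 156.1] rows 3.8 q6 -1.63 -> 1.55
```

Request:
step_arm([
  [[0,0,0.004],[27,12,20],50],
  [[0,0,0],[0,0,40],50],
  [[0,0,0],[0,0,40],50],
  [[0,0,0],[0,0,30],50],
  [[0,0,0],[0,0,0],50],
])

```text
time: 43.17
tool_pos: [0.3608, 0.2269, 0.1646]
tcp_rot: [0.824, -3.027, 0.001]
wrist_force: [-0.1, -0.1, 1.6]
width: 0.587
grip_force: 0.0
```

```bash
cat > fd.py <<'E'
from h import *
import sys
c=np.load("ch.npy"); m,d=c[:2],c[2:4]; s=read_state(); n=np.array([d[1],-d[0]]); q=s["tool_pos"][:2]-m
print("along",q@d,"perp",q@n,"z",s["tool_pos"][2],"pointer",c[4],"F",s["wrist_force"],"w",s["width"]); plan(*(m+d*float(sys.argv[1])),float(sys.argv[2]),c[5])
E
python3 fd.py -.025 .142
```

```text
along -0.0008226569939238707 perp -0.020227965759377395 z 0.16464606114633465 pointer 0.038113841240654 F [-0.0576 -0.0929  1.5875] w 0.5866780160730702
turn [ 0.001 -0.004  0.001] rows 0.0 | shift [-20.2 -24.2  22.6] rows 0.9 q6 -1.6 -> 1.6
```

A precedence slip put that target off to one side, but there was no contact. I'll lift, correct and descend.

Request:
step_arm([
  [[0,0,0],[0,0,-30],50],
  [[0,0,0],[-20,-24,0],50],
  [[0,0,0],[0,0,0],50],
  [[0,0,0],[0,0,0],50],
])

```text
time: 43.5
tool_pos: [0.3927, 0.2171, 0.1991]
tcp_rot: [-0.822, 3.031, 0.001]
wrist_force: [-0.2, 0.2, 0.1]
width: 0.583
grip_force: 0.0
```

```bash
python3 fd.py -.025 .142
```

```text
along -0.025377174248669455 perp 0.002346211627668287 z 0.19905278148019664 pointer 0.038113841240654 F [-0.1839  0.1664  0.1279] w 0.5833678841594186
turn [ 0.001  0.001 -0.001] rows 0.0 | shift [ 2.3  0.4 57.1] rows 1.4 q6 -1.65 -> 1.6
```

Request:
step_arm([
  [[0,0,0],[2,0,25],50],
  [[0,0,0],[0,0,25],50],
  [[0,0,0],[0,0,6],50],
  [[0,0,0],[0,0,0],50],
  [[0,0,0],[0,0,0],50],
])

```text
time: 43.92
tool_pos: [0.3889, 0.2163, 0.142]
tcp_rot: [0.825, -3.029, -0.0]
wrist_force: [-0.4, -0.4, -0.8]
width: 0.589
grip_force: 0.0
```

Request:
step_arm([
  [[0,0,0],[0,0,0],0],
  [[0,0,0],[0,0,0],0],
  [[0,0,0],[0,0,0],0],
  [[0,0,0],[0,0,0],0],
  [[0,0,0],[0,0,0],0],
], grip_force=30)

```text
time: 44.33
tool_pos: [0.3903, 0.2172, 0.1437]
tcp_rot: [-0.826, 3.029, 0.002]
wrist_force: [-0.7, 0.8, 6.8]
width: 0.225
grip_force: 31.9
```

```bash
python3 fd.py .038 .144
```

```text
along -0.024108244309489393 perp 0.0002731584697609801 z 0.14370656487465877 pointer 0.038113841240654 F [-0.6806  0.796   6.8181] w 0.2247793251504258
turn [0.001 0.002 0.002] rows 0.0 | shift [ 0.3 62.1 -0.3] rows 1.5 q6 -1.65 -> 1.46
```

Request:
step_arm([
  [[0,0,0],[0,12,0],0],
  [[0,0,0],[0,13,0],0],
  [[0,0,0],[0,13,0],0],
  [[0,0,0],[0,12,0],0],
  [[0,0,0],[0,12,0],0],
])

```text
time: 44.75
tool_pos: [0.3588, 0.2706, 0.1437]
tcp_rot: [-0.826, 3.029, 0.0]
wrist_force: [0.7, -3.2, 4.7]
width: 0.229
grip_force: 31.9
```

Request:
step_arm([
  [[0,0,0],[0,0,0],0],
  [[0,0,0],[0,0,0],0],
  [[0,0,0],[0,0,0],0],
])

```text
time: 45.0
tool_pos: [0.3587, 0.2709, 0.1437]
tcp_rot: [-0.826, 3.029, 0.003]
wrist_force: [-1.8, 1.7, 6.3]
width: 0.23
grip_force: 32.0
```

```bash
python3 fd.py .038 .144
```

```text
along 0.038289354052889545 perp 0.00017480926423950807 z 0.14370007772069776 pointer 0.038113841240654 F [-1.7822  1.7455  6.2634] w 0.2302293680531981
turn [0.001 0.002 0.002] rows 0.0 | shift [ 0.2 -0.3 -0.3] rows 0.0 q6 -1.51 -> 1.46
```

Released at the target next. I'll back straight up and check everything.

Request:
step_arm([
  [[0,0,0],[0,0,0],40],
  [[0,0,0],[0,0,0],40],
  [[0,0,0],[0,0,0],40],
  [[0,0,0],[0,0,-20],40],
  [[0,0,0],[0,0,-40],40],
])

```text
time: 45.42
tool_pos: [0.3546, 0.2674, 0.1976]
tcp_rot: [0.823, -3.019, 0.005]
wrist_force: [0.5, -0.3, -0.4]
width: 0.469
grip_force: 0.0
```

Request:
step_arm([
  [[0,0,0],[0,0,-40],40],
  [[0,0,0],[0,0,-40],40],
  [[0,0,0],[-30,-10,-10],40],
  [[0,0,0],[0,0,0],40],
  [[0,0,0],[0,0,0],40],
])

```text
time: 45.83
tool_pos: [0.3904, 0.2768, 0.2935]
tcp_rot: [-0.824, 3.03, 0.002]
wrist_force: [0.3, -0.0, -0.7]
width: 0.47
grip_force: 0.0
```

```bash
python3 - <<'E'
from h import *
im=read_camera("wrist"); k=calibration("wrist"); c=np.load("ch.npy"); m,d=c[:2],c[2:4]
for n,z in dict(fader_top=.094,pointer_tip=.054).items():
    for r in tip_of("wrist",n)[:1]: print(n,r["score"],r["at"],"along",(back(k,r["at"][::-1],z)[:2]-m)@d)
e=look_for("wrist","fader"); print(e[:1])
for s in(.032,.038,.044):
    X=box(*(m+d*s),c[5],.02,.028,.054,.094);q=proj(k,X);print(s,q.min(0),q.max(0))
s=read_camera("scene"); a=cv2.resize(s[150:300,230:430],None,fx=2,fy=2,interpolation=cv2.INTER_CUBIC)
b=im[100:400:,160:560]
cv2.imwrite("pics/f.png",np.hstack([a,b])[:,:,::-1]); print(read_state()["time"])
E
```

```text
fader_top 0.76 [152.2, 336.5] along 0.03976040260755225
pointer_tip 0.83 [177.4, 342.1] along 0.0470447512346624
[{'extent': [323.9, 128.2, 349.0, 165.1], 'score': 0.83}]
0.032 [313.81   131.5248] [339.6063 172.2778]
0.038 [321.4743 131.5337] [347.3445 172.287 ]
0.044 [328.0625 131.5426] [355.0824 172.2961]
46.0833
```

View pics/f.png

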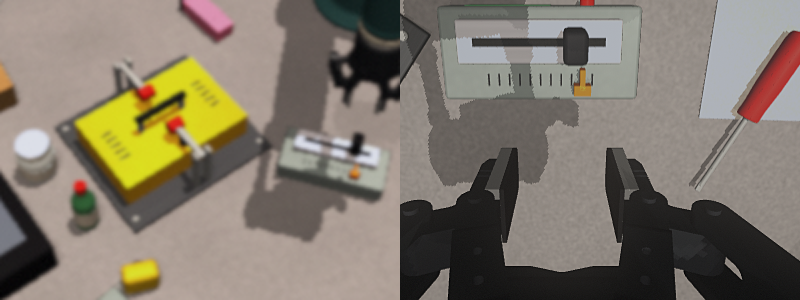

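Both clamps are down on the seated hood. The grip is at (575,47) and the pointer tip at (583,70) in the right-hand crop, so they may be slightly off level. I'll compare them within this one picture.

```bash
python3 - <<'E'
from h import *
k=calibration("wrist"); c=np.load("ch.npy"); m,d=c[:2],c[2:4]
im=read_camera("wrist"); g=im.astype(int)
row=g[142,220:380].sum(1); dark=np.nonzero(row<200)[0]+220; print("slot/fader dark cols",dark.min(),dark.max())
hsv=cv2.cvtColor(im,cv2.COLOR_RGB2HSV); o=(abs(hsv[...,0].astype(int)-17)<8)&(hsv[...,1]>140)&(hsv[...,2]>90); o[:150]=0;o[215:]=0;o[:,:300]=0;o[:,400:]=0
for r in range(164,200,3):
    x=np.nonzero(o[r])[0]; print(r,(x.min(),x.max()) if len(x) else None,end=" ")
print()
al=lambda u,v,z:(back(k,(u,v),z)[:2]-m)@d
print("slot ends",al(dark.min(),142,.054),al(dark.max()+1,142,.054))
for u,v in((341,170),(343,170),(343,177)): print(u,v,al(u,v,.054),al(u,v,.047))
f=look_for("wrist","fader")[0]["extent"]; print(f)
print("left top edge",al(f[0],145,.094),"right edge base/top",al(f[2],145,.094),al(f[2],145,.054))
E
```

```text
slot/fader dark cols 323 347
164 None 167 None 170 None 173 None 176 (np.int64(339), np.int64(344)) 179 (np.int64(339), np.int64(344)) 182 (np.int64(339), np.int64(344)) 185 (np.int64(339), np.int64(344)) 188 (np.int64(339), np.int64(344)) 191 (np.int64(334), np.int64(348)) 194 (np.int64(333), np.int64(350)) 197 (np.int64(333), np.int64(350)) 
slot ends 0.029635509450537514 0.05190912444141767
341 170 0.04614791939052633 0.04656039700981506
343 170 0.04797289724262758 0.04842695145383886
343 177 0.04810649044264892 0.048563588170226345
[320.1, 130.4, 347.0, 171.0]
left top edge 0.0271831637902865 right edge base/top 0.048082284235201674 0.05108157587309494
```

Within this single picture the pointer is at 0.047 and the grip at 0.039. The earlier picture was taken before the arm had settled. I'll regrip and move 7.5 mm further.

```bash
python3 fd.py .0385 .195
```

```text
along 0.027802008072268243 perp 0.028232422966128608 z 0.29090495952200246 pointer 0.038113841240654 F [0.0981 0.0289 0.2891] w 0.46622046529516076
turn [ 0.001 -0.003  0.002] rows 0.0 | shift [28.2 10.7 95.9] rows 2.4 q6 -1.54 -> 1.45
```

Request:
step_arm([
  [[0,0,0],[28,11,20],45],
  [[0,0,0],[0,0,38],45],
  [[0,0,0],[0,0,38],45],
  [[0,0,0],[0,0,0],45],
  [[0,0,0],[0,0,0],45],
])

```text
time: 46.6
tool_pos: [0.3573, 0.2706, 0.1942]
tcp_rot: [0.825, -3.024, 0.002]
wrist_force: [-0.4, 0.1, 0.8]
width: 0.523
grip_force: 0.0
```

```bash
python3 fd.py .0385 .143
```

```text
along 0.038707719175945746 perp -0.0011722678219339769 z 0.19415875082617187 pointer 0.038113841240654 F [-0.4318  0.1009  0.7937] w 0.5232352243166467
turn [ 0.    -0.007  0.002] rows 0.1 | shift [-1.2 -0.2 51.2] rows 1.2 q6 -1.51 -> 1.45
```

Request:
step_arm([
  [[0,0,0],[-1,0,25],45],
  [[0,0,0],[0,0,25],45],
  [[0,0,0],[0,0,0],0],
  [[0,0,0],[0,0,0],0],
  [[0,0,0],[0,0,0],0],
])

```text
time: 47.02
tool_pos: [0.3607, 0.2727, 0.1478]
tcp_rot: [0.826, -3.031, -0.001]
wrist_force: [-0.6, -0.0, -4.0]
width: 0.223
grip_force: 32.8
```

Request:
step_arm([
  [[0,0,0],[0,0,0],0],
  [[0,0,0],[0,0,0],0],
  [[0,0,0],[0,0,0],0],
])

```text
time: 47.27
tool_pos: [0.3606, 0.2727, 0.1477]
tcp_rot: [-0.826, 3.03, 0.002]
wrist_force: [-1.9, -1.4, 3.2]
width: 0.222
grip_force: 33.7
```

```bash
python3 fd.py .046 .143
```

```text
along 0.0387634824510041 perp 0.0027642262837353163 z 0.1477073470071711 pointer 0.038113841240654 F [-1.8902 -1.3776  3.2011] w 0.22219573528686942
turn [0.001 0.001 0.002] rows 0.0 | shift [2.8 7.2 4.7] rows 0.2 q6 -1.51 -> 1.44
```

Request:
step_arm([
  [[0,0,0],[0,4,0],0],
  [[0,0,0],[0,3.5,0],0],
  [[0,0,0],[0,0,0],0],
  [[0,0,0],[0,0,0],0],
])

```text
time: 47.6
tool_pos: [0.3566, 0.2796, 0.1476]
tcp_rot: [-0.826, 3.031, 0.002]
wrist_force: [-2.0, -1.8, 7.6]
width: 0.229
grip_force: 34.3
```

Request:
step_arm([
  [[0,0,0],[0,0,0],45],
  [[0,0,0],[0,0,0],45],
  [[0,0,0],[0,0,0],45],
  [[0,0,0],[0,0,-20],45],
  [[0,0,0],[0,0,-40],45],
])

```text
time: 48.02
tool_pos: [0.3532, 0.2767, 0.2019]
tcp_rot: [0.823, -3.02, 0.005]
wrist_force: [0.0, 0.4, 0.1]
width: 0.524
grip_force: 0.0
```

Request:
step_arm([
  [[0,0,0],[0,0,-40],45],
  [[0,0,0],[0,0,-40],45],
  [[0,0,0],[-28,0,0],45],
  [[0,0,0],[0,0,0],45],
  [[0,0,0],[0,0,0],45],
])

```text
time: 48.43
tool_pos: [0.3815, 0.2936, 0.2873]
tcp_rot: [-0.825, 3.03, 0.002]
wrist_force: [-0.7, 0.3, -1.0]
width: 0.524
grip_force: 0.0
```

Request:
step_arm([
  [[0,0,0],[0,0,0],45],
  [[0,0,0],[0,0,0],45],
  [[0,0,0],[0,0,0],45],
])

```text
time: 48.68
tool_pos: [0.3795, 0.2923, 0.2848]
tcp_rot: [0.825, -3.028, 0.001]
wrist_force: [0.2, 0.1, -0.5]
width: 0.529
grip_force: 0.0
```

```bash
python3 - <<'E'
from h import *
s=read_state();print(s["tool_pos"],s["wrist_force"],s["time"])
k=calibration("wrist"); c=np.load("ch.npy"); m,d=c[:2],c[2:4]; im=read_camera("wrist")
hsv=cv2.cvtColor(im,cv2.COLOR_RGB2HSV); o=(abs(hsv[...,0].astype(int)-17)<8)&(hsv[...,1]>140)&(hsv[...,2]>90)
e=look_for("wrist","pointer")[0]["extent"]; f=look_for("wrist","fader")[0]["extent"]; print(e,f)
r=int(e[1])+5; x=np.nonzero(o[r,int(e[0]):int(e[2])])[0]+int(e[0]); u=(x.min()+x.max()+1)/2; print("tip",x.min(),x.max(),"along",(back(k,(u,r),.054)[:2]-m)@d)
r=int((f[1]+f[3])/2); dk=np.nonzero(im[r,int(f[0])-6:int(f[2])+7].astype(int).sum(1)<200)[0]+int(f[0])-6; print("fader cols",dk.min(),dk.max()+1)
for q in(.038,.041,.044,.047,.050):
    P=proj(k,box(*(m+d*q),c[5],.02,.028,.054,.094))[:,0];print(q,P.min().round(1),P.max().round(1))
cv2.imwrite("pics/f2.png",cv2.resize(im[100:220,220:420,::-1],None,fx=4,fy=4,interpolation=cv2.INTER_CUBIC))
E
```

```text
[0.3795 0.2923 0.2848] [ 0.2355  0.0885 -0.4679] 48.6833
[313.0, 174.5, 328.4, 204.1] [310.9, 130.9, 334.8, 169.5]
tip 320 324 along 0.04767577167052628
fader cols 304 341
0.038 296.8 323.3
0.041 300.8 327.2
0.044 304.8 331.2
0.047 308.7 335.2
0.05 312.7 339.1
```

```bash
python3 - <<'E'
from h import *
k=calibration("top"); im=read_camera("top")
r=cut_out("top","hood")[0]; print(r["score"],r["extent"],fit(k,r["region"],.266,.176,.01,.065))
hsv=cv2.cvtColor(im,cv2.COLOR_RGB2HSV); m=((hsv[...,0]<6)|(hsv[...,0]>174))&(hsv[...,1]>170)&(hsv[...,2]>60)
_,_,st,ce=cv2.connectedComponentsWithStats(m[150:250,250:390].astype(np.uint8)); print([(s[4],c+[250,150]) for s,c in zip(st,ce) if s[4]>8])
E
```

```text
0.7 [270.6, 149.8, 371.2, 254.4] (array([ 0.5011, -0.0076,  1.4579]), np.float64(0.6155818259507193))
[(np.int32(13944), array([319.5113, 199.527 ])), (np.int32(32), array([303.625, 191.875])), (np.int32(19), array([335.8947, 193.2632]))]
```

```bash
python3 - <<'E'
from h import *
im=read_camera("scene"); hsv=cv2.cvtColor(im,cv2.COLOR_RGB2HSV); m=((hsv[...,0]<6)|(hsv[...,0]>174))&(hsv[...,1]>170)&(hsv[...,2]>80)
_,_,st,ce=cv2.connectedComponentsWithStats(m[170:240,280:350].astype(np.uint8)); print([(s,c+[280,170]) for s,c in zip(st,ce) if s[4]>8])
ys,xs=np.nonzero((abs(hsv[...,0].astype(int)-28)<6)&(hsv[...,1]>150)); s=(xs>240)&(xs<370)&(ys>150)&(ys<265)
h=np.zeros(m.shape,np.uint8); h[ys[s],xs[s]]=1; h=cv2.morphologyEx(h,cv2.MORPH_OPEN,np.ones((3,3))); h=cv2.fillConvexPoly(h*0,cv2.convexHull(cv2.findNonZero(h)),1)
print(fit(calibration("scene"),h>0,.266,.176,.01,.065))
E
```

```text
[(array([   0,    0,   70,   70, 4846], dtype=int32), array([314.558 , 204.5107])), (array([19, 24,  7,  5, 28], dtype=int32), array([302.2857, 195.8214])), (array([34, 39,  7,  7, 26], dtype=int32), array([316.8462, 211.8462]))]
(array([ 0.557 , -0.0313,  3.048 ]), np.float64(0.12796071634893125))
```

```bash
python3 -c "
from workcell import *
print(finish_job())"
```

```text
the job is handed in; nothing more can be done
None
```

I handed the job in at about 49 s on the robot's clock: three packs in their bays, hood seated, both clamps down, slider grip within about 1 mm of the pointer by the wrist camera. The hand-in returned no verdict, my last numeric fits of the hood failed (only pictures and the clamps stalling at their down height show it seated), and my first press on the left clamp slipped, briefly putting about 65 N sideways on the fingers.

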